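# Charge the tempering oven under its hot lid

### The job

Take the hot lid off the little tempering oven by its loop with the hanging lid lifter, keeping it level and never touching the lid with the gripper or arm, and set it down flat on the round clay lid stand. Put every steel bolster blank on the bench into the oven's well, then put the lid back, properly seated, again with the lifter. Only after that work the oven's heat lever through its zigzag gate from the start slot all the way to the slot at the other end, and leave the lifter hanging upright on its rack again, with the other things on the bench left alone.

Things in the scene. Friction and masses are not known exactly. Their poses are not given: they have to be found in the camera images.
- oven: Fixed round grey oven, 170 mm across, rim 90 mm high, with an open round well 120 mm across, its floor 40 mm above the bench. On its -x side a 64 x 112 x 70 mm selector box with the zigzag gate, centred 132 mm from the oven's axis. Origin on the oven's axis at bench height; z up, x points from the selector box to the oven.
- lid: Loose hot lid, about 0.5 kg: dark steel disc 146 mm across, 10 mm thick, on a tapered plug (110 mm across at its top, 96 mm at its foot, 10 mm high) that drops into the well. Origin at the centre of the plug's underside: 80 mm above the bench when seated on the oven, 20 mm when on the lid stand. The disc's top is at z = 20 mm.
- lid_loop (a point): Centre of the bar at the peak of the lid's loop handle, 65 mm above the lid's origin. Loop: round bar of 8 mm diameter in the lid's y-z plane, feet at y = +-32 mm, shoulders at y = +-24 mm and z = 54 mm, rising to the peak on the axis; 41 mm free under the peak. A hook passes under it along the lid's x, from either side.
- stand: Fixed round clay lid stand, 132 mm across, 20 mm high. Origin at the centre of its underside.
- lifter: Loose lid lifter, 150 g, hanging upright on its rack. Wooden grip 28 mm (x) by 18 mm (y) by 50 mm high, to be gripped across y; origin at the grip's centre, z up. Under it a steel collar 36 x 30 mm, z = -25 to -31 mm, by which it hangs, then a cranked bar with a hook, open towards its +x; the lowest point is z = -118 mm.
- lifter_seat (a point): Where the loop's bar centre rests in the hook: x = 0, z = -105 mm of the lifter, straight under the grip. The lifter's bar, 7 mm thick, runs in its x-z plane (bar centres, mm): (0,-31) (0,-55) (-18,-70) (-18,-98), hook bottom (0,-114.5), tip (20,-102). To free it from a loop, lower it about 18 mm and draw it back to its -x.
- rack: Fixed lifter rack: base plate and, at +x, a post carrying a level fork, top 140 mm above the bench: two prongs 15 mm apart pointing to -x, ends 26 mm on the -x side of the origin. The lifter's collar rests on them, its bar between. Lift it 10 to 20 mm and draw it out to -x; hang it back the same way, x axes alike. Origin at bench height under the hanging lifter.
- rack_seat (a point): Where the lifter's origin is when it hangs on the rack (171 mm above the bench).
- bolster1: One of up to four identical plain steel bolster blanks (not every job has all four): a block 40 mm long (its x) by 24 mm wide (its y) by 22 mm high with a round collar of 18 mm diameter, 6 mm high, on top; 160 g. Origin at the centre of its underside, z up.
- bolster2: One of up to four identical plain steel bolster blanks (not every job has all four): a block 40 mm long (its x) by 24 mm wide (its y) by 22 mm high with a round collar of 18 mm diameter, 6 mm high, on top; 160 g. Origin at the centre of its underside, z up.
- bolster3: One of up to four identical plain steel bolster blanks (not every job has all four): a block 40 mm long (its x) by 24 mm wide (its y) by 22 mm high with a round collar of 18 mm diameter, 6 mm high, on top; 160 g. Origin at the centre of its underside, z up.
- bolster4: One of up to four identical plain steel bolster blanks (not every job has all four): a block 40 mm long (its x) by 24 mm wide (its y) by 22 mm high with a round collar of 18 mm diameter, 6 mm high, on top; 160 g. Origin at the centre of its underside, z up.
- shift_knob (a point): Centre of the heat lever's black knob: upright cylinder of 22 mm diameter, 30 mm high, 111 mm above the bench; the lever slides upright, without leaning, in the gate.
- shift_along (a joint): Travel of the heat lever along the oven's +y, m: 0 in the start slot, 0.072 in the slot at the other end. Gate 12 mm wide, lever stem 8 mm. The only way through: along to 0.024, across to 0.024, along to 0.048, across back to 0, along to 0.072. It resists with about 2 N and stays where it is left.
- shift_across (a joint): Travel of the heat lever along the oven's +x, m: 0 on the row away from the oven, 0.024 on the row next to the oven.
- plug: Bystander: wooden plug standing among the blanks, 22 mm across, 35 mm high. Origin under its centre.
- handle_a: Bystander: wooden knife handle lying flat, 130 mm long (x), 26 mm thick.
- handle_b: Bystander: wooden knife handle lying flat, 130 mm long (x), 26 mm thick.
- hammer: Bystander: hammer, 260 mm long, lying flat along its x.
- glue_jar: Bystander: jar, 60 mm across, 80 mm high.
- tin: Bystander: metal tin, 66 mm across, 70 mm high.
- brush: Bystander: brush, 190 mm long, lying along its x.

How it is judged (in metres and radians):
On the way, in this order (a step that is already met when the one before it is completed fails the run):
1. the lid stands flat on the lid stand, let go by the lifter (horizontal distance between lid and stand below 0.035 m and z of lid in the frame of stand between 0.015 and 0.025 m and angle between lid's own z axis and vertical below 0.08 rad and contact force between lid and lifter below 0.3 N), for 0.2 s.
2. every bolster blank lies in the oven's well (horizontal distance between each of bolster1, bolster2, bolster3, bolster4 and oven below 0.058 m and z of each of bolster1, bolster2, bolster3, bolster4 in the frame of oven below 0.066 m), for 0.2 s.
3. the lid is seated on the oven again, over the blanks (all of step 2 and horizontal distance between lid and oven below 0.009 m and z of lid in the frame of oven between 0.075 and 0.084 m and angle between lid's own z axis and vertical below 0.06 rad and contact force between lid and lifter below 0.3 N), for 0.2 s.
4. the heat lever is in the end slot, the lid still seated (value of joint shift_along above 0.064 m and value of joint shift_across below 0.008 m and horizontal distance between lid and oven below 0.009 m and z of lid in the frame of oven between 0.075 and 0.084 m and angle between lid's own z axis and vertical below 0.06 rad), for 0.2 s.
At the end, for the whole second after the job is handed in: Lid seated on the oven (9 mm off its axis at most, 4 mm in height, 0.06 rad), every present blank in the well, heat lever within 8 mm of the end slot, lifter hanging upright on its rack (22 mm, 0.12 rad), all at rest (all of step 2 and all of step 4 and distance between lifter and rack_seat below 0.022 m and angle between lifter's own z axis and vertical below 0.12 rad and linear speed of each of lid, lifter, bolster1, bolster2, bolster3, bolster4 below 0.03 m/s); the robot touches nothing.
It fails at once if the gripper or arm touches the hot lid (contact force between any of the fingers, the arm and lid above 0.5 N).
It fails at once if the lid is tipped by more than 0.4 rad (23 degrees) (angle between lid's own z axis and vertical above 0.4 rad).
It fails at once if a bystander is pushed more than 5 cm (distance of any of plug, handle_a, handle_b, hammer, glue_jar, tin, brush from where it was at the start of the episode above 0.05 m).
Of bolster1, bolster2, bolster3, bolster4 only 2 to 4 are there at a start; the rules pass over those that are not, and their reading is None.
At some moment in a run one of bolster1, bolster2, bolster3, bolster4 may be knocked a few centimetres aside while the robot is not near it.
It also fails if it takes over 210 s, if anything falls off the work surface, if the arm or the gripper's body presses on something with over 40 N, if the wrist force passes 120 N, or if a joint passes its speed limit or range.

### The arm

A 6-joint arm with a two-finger parallel gripper is mounted at the origin on the work surface. World frame = base frame: x ahead of the robot, y to its left, z up, the work surface at z = 0. Lengths are in mm, angles in rad, forces in N, time in s.
With the tool pointing down it reaches from about 400 to 925 mm from the base axis. Payload 12.5 kg.
Tool frame: the origin (TCP) lies on the mounting face of the last link; the fingertips stand 190 mm ahead of it and the grasp point (between the pads) lies 171 mm ahead of it; x points along the fingers, y is the direction in which the jaws open and shut, and the axes are right-handed (so a half turn about x gives the same grasp; the last joint's range is limited). The gripper opens to 95 mm and grips with 3 to 60 N. Pads are 20 mm wide; open, the fingers measure 119 mm over their backs; the gripper's body (75 mm by 180 mm) begins 59 mm behind the grasp point.
Start: joints at [1.106, 0.491, 1.559, -0, 1.092, -0.106], TCP at [219.446, 585.208, 404.761] pointing down, gripper open.
Joint ranges: [-3.1, 3.1], [-0.84, 2.19], [0.05, 2.79], [-1.13, 4.28], [0.06, 2.93], [-2.69, 2.69]. Speed limits (rad/s): [2.22, 2.22, 2.79, 3.14, 3.14, 3.14].

### API

Orientations are given as [roll, pitch, yaw] about the fixed x, y, z axes, in that order (R = Rz(yaw) Ry(pitch) Rx(roll)).
In Python, from cell import env, eyes gives the robot as it stands. The module is installed in compiled form; this text tells all that it offers.
- The arm moves only by the tool jog_arm, never from a script. Its argument "deltas" is one flat list of numbers, 7 for each row, row after row: the shift along the tool's x, y, z in mm, then the turn, a rotation vector about the tool's x, y, z in rad, then the opening, from 0 (shut) to 1 (fully open). A call has 1 to 10 rows; each row shifts and turns the pose as measured when the row begins, along the tool's axes as they then stand; what a row does not reach is not made up. A row lasts 1/8 s, in which the tool goes at most 62.5 mm and 10.7 degrees, less where a joint would pass 70% of its speed; a pose out of reach is approached as far as the arm can. A call is refused whole if a number of a shift passes 62.5 or a number of a turn 0.188, either way. A call with a gripper value outside its range is refused whole. The fingers move at their own pace and stop on an object; the grip force is fixed at half the most. Time passes only in rows, so rows that do not move let the fingers close. It gives the time, the measured TCP pose, the force and the opening at its end, in the units of the state.
- env.state(): the state, without advancing time (a new reading comes with each control period).
- eyes.read_camera(name): name is "scene" or "side" or "wrist"; returns a dict with "image" (400x640x3 uint8, red, green, blue), "fovy" (degrees; the focal length in pixels is half the picture's height over the tangent of half this angle, whatever the lens; pixels are square), "cx", "cy" (the principal point, pixels), "dist" ([k1, k2, p1, p2, k3] as OpenCV has them; the pictures are not rectified), "world_from_camera" (4x4, takes a point from camera to world coordinates). Camera axes: x right, y up, looking along -z (the intrinsics and any distortion apply to the point x, -y, -z); pixel columns grow to the right and rows downward; lengths in mm; the calibration is good to about 2 mm. A picture is of the moment at which its call begins. There is no depth.
- env.job_done(): hands the job in, once; it reports no verdict.
The state is a dict: "t": time; "joints": joint angles; "qvel": joint speeds; "tau": joint torques, N m; "eef_pos": TCP position; "tcp_rot": TCP orientation; "ft_force": force on the tool from outside, world axes, zero at the start; "moment": the same for the moment, N m; "opening": opening from 0.0 (shut) to 1.0 (fully open).
Only numpy, scipy, OpenCV 4.12 (cv2) and the standard library are available. Lean on these libraries where they do the work, as an engineer would, in place of code of your own. Each camera call takes 0.05 s, during which the arm holds its last target.

## Working session

There is one attempt and no reset: what is moved stays moved. The work goes in short steps, Python scripts to look and compute and a tool call to move; the robot and the scene stay as the last step left them, time stands still between calls to the robot, and variables do not carry over. Pictures are saved under pics/ and viewed, and the job is handed in when it is done.

Besides the shell and the picture viewer there is one more tool, called after "Call:" by a JSON object that holds its "fn" and its "kwargs". jog_arm: Moves the arm, as the interface text tells. Its arguments: {"type":"object","properties":{"deltas":{"type":"array","items":{"type":"number"}}},"required":["deltas"]}

```bash
mkdir -p pics; ls; cat > h.py <<'E'
import numpy as np, cv2
from cell import env, eyes
def cam(name, save=None):
    c=eyes.read_camera(name)
    if save: cv2.imwrite('pics/'+save, c['image'][:,:,::-1])
    return c
def K(c):
    f=200/np.tan(np.radians(c['fovy'])/2)
    return np.array([[f,0,c['cx']],[0,f,c['cy']],[0,0,1.]])
def ray(c,uv):
    p=cv2.undistortPoints(np.array([[uv]],float),K(c),np.array(c['dist'],float))[0,0]
    T=np.array(c['world_from_camera']); d=T[:3,:3]@np.array([p[0],-p[1],-1.]); return T[:3,3],d/np.linalg.norm(d)
def onz(c,uv,z):
    o,d=ray(c,uv); return o+d*(z-o[2])/d[2]
def proj(c,P):
    T=np.array(c['world_from_camera']); q=(np.linalg.inv(T)@np.r_[P,1])[:3]; q=np.array([q[0],-q[1],-q[2]])
    return cv2.projectPoints(q.reshape(1,3),np.zeros(3),np.zeros(3),K(c),np.array(c['dist'],float))[0].ravel()
def tri(rs):
    A=np.zeros((3,3));b=np.zeros(3)
    for o,d in rs:
        M=np.eye(3)-np.outer(d,d);A+=M;b+=M@o
    return np.linalg.solve(A,b)
E
python3 - <<'E'
from h import *
np.set_printoptions(suppress=True,precision=2)
print(env.state())
for n in ['scene','side','wrist']:
    c=cam(n,n+'0.png'); print(n,c['fovy'],c['cx'],c['cy'],c['dist']);print(np.array(c['world_from_camera']))
E
```

```text
pics
{'t': 0.0, 'joints': array([ 1.11,  0.49,  1.56, -0.  ,  1.09, -0.11]), 'qvel': array([-0., -0.,  0., -0., -0.,  0.]), 'tau': array([  0.  , -61.26, -25.82,   0.07,   0.05,  -0.  ]), 'eef_pos': array([219.41, 585.18, 404.15]), 'tcp_rot': array([-1.67,  1.57, -2.03]), 'ft_force': array([-1.47, -0.06, -0.19]), 'moment': array([-0.02, -0.  ,  0.02]), 'opening': 1.002771716309367}
scene 54.56777943136179 315.9477320424 202.23756684572666 [-0.04  0.    0.    0.    0.  ]
[[  -0.41   -0.55    0.73 1354.32]
 [   0.91   -0.25    0.32  357.01]
 [  -0.      0.8     0.6   810.62]
 [   0.      0.      0.      1.  ]]
side 52.108680517756014 322.29571114654385 199.94934428846494 [-0.03  0.    0.    0.    0.  ]
[[   1.      0.06   -0.05  497.47]
 [  -0.08    0.52   -0.85 -859.12]
 [  -0.02    0.86    0.52  618.42]
 [   0.      0.      0.      1.  ]]
wrist 67.53506712245036 320.50349868787663 200.5344554894599 [-0.02  0.    0.    0.    0.  ]
[[  0.35  -0.9   -0.27 144.14]
 [  0.94   0.34   0.1  614.79]
 [ -0.    -0.29   0.96 384.54]
 [  0.     0.     0.     1.  ]]
```

View pics/scene0.png

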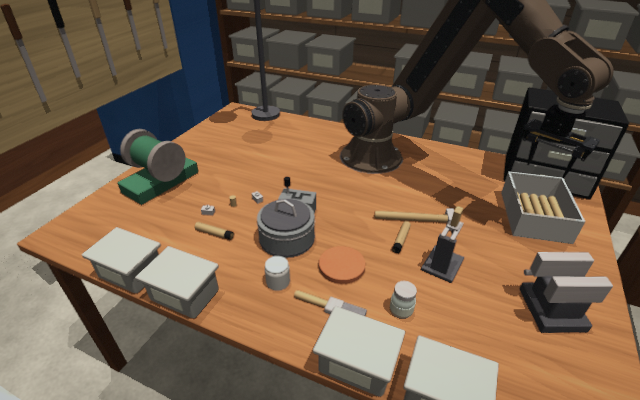

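View pics/side0.png

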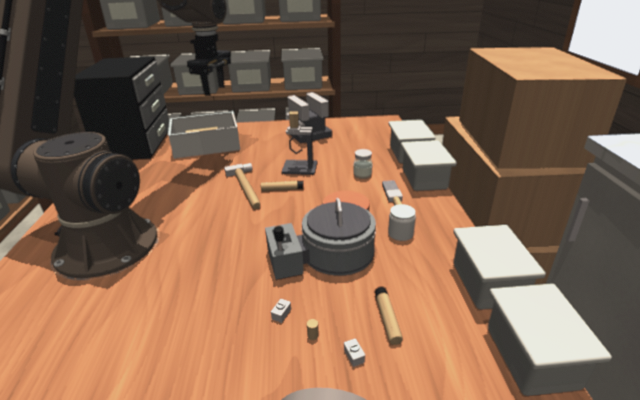

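View pics/wrist0.png

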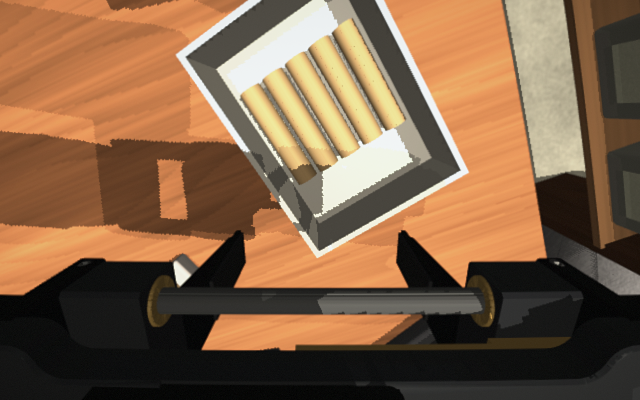

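```bash
python3 - <<'E'
import cv2
a=cv2.imread('pics/scene0.png'); b=cv2.imread('pics/side0.png')
cv2.imwrite('pics/s_crop1.png',cv2.resize(a[165:285,180:340],None,fx=5,fy=5,interpolation=cv2.INTER_CUBIC))
cv2.imwrite('pics/s_crop2.png',cv2.resize(a[190:290,390:490],None,fx=6,fy=6,interpolation=cv2.INTER_CUBIC))
cv2.imwrite('pics/d_crop1.png',cv2.resize(b[190:290,250:390],None,fx=5.5,fy=5.5,interpolation=cv2.INTER_CUBIC))
cv2.imwrite('pics/d_crop2.png',cv2.resize(b[90:190,250:370],None,fx=6,fy=6,interpolation=cv2.INTER_CUBIC))
cv2.imwrite('pics/d_crop3.png',cv2.resize(b[280:380,250:400],None,fx=5,fy=5,interpolation=cv2.INTER_CUBIC))
E
```

```text
(no output)
```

View pics/s_crop1.png

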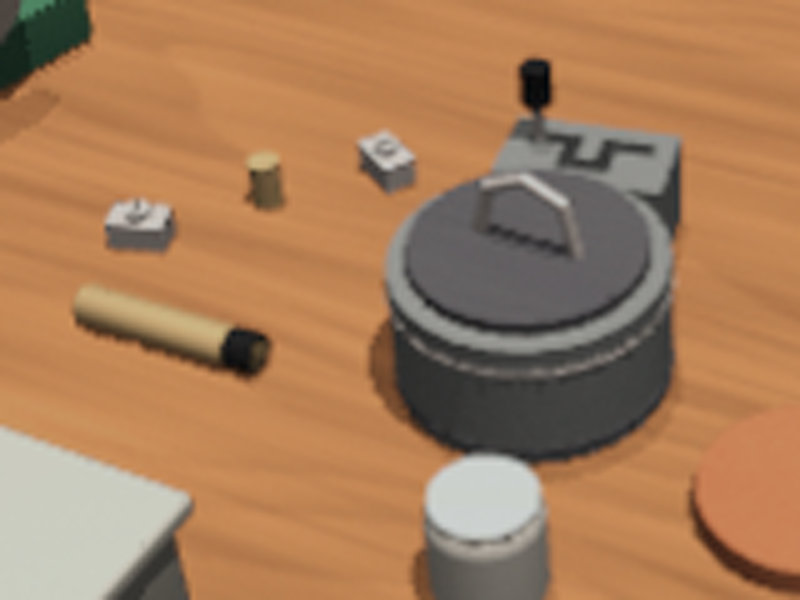

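View pics/s_crop2.png

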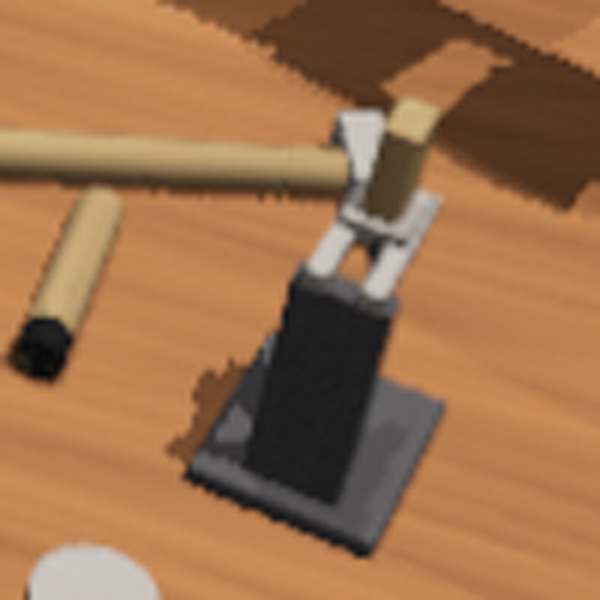

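View pics/d_crop1.png

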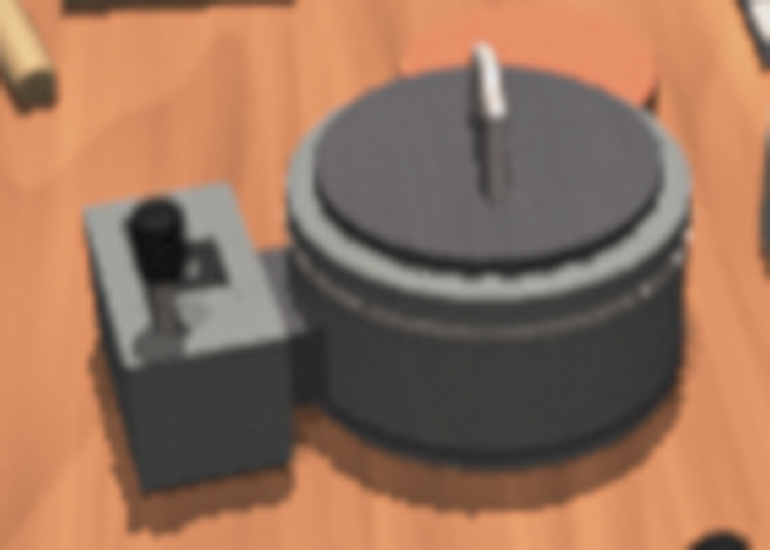

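View pics/d_crop2.png

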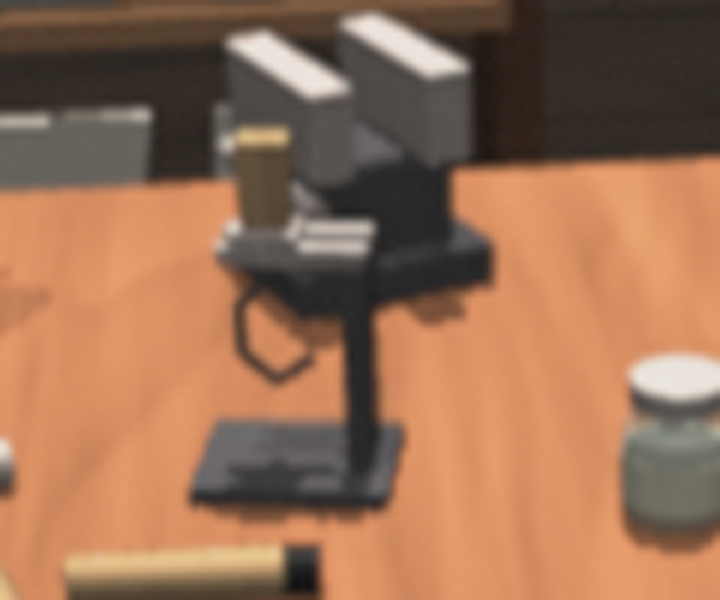

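View pics/d_crop3.png

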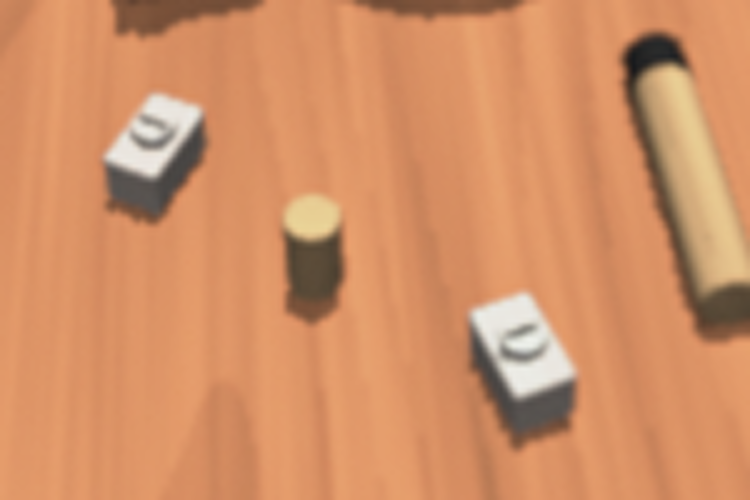

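```bash
cat > m0.py <<'E'
from h import *
from scipy.optimize import least_squares
np.set_printoptions(suppress=True,precision=1)
s=cam('scene');d=cam('side')
S=lambda x,y:(180+x/5-.4,165+y/5-.4)
S2=lambda x,y:(390+x/6-.4,190+y/6-.4)
D=lambda x,y:(250+x/5.5-.4,190+y/5.5-.4)
D2=lambda x,y:(250+x/6-.4,90+y/6-.4)
D3=lambda x,y:(250+x/5-.4,280+y/5-.4)
def circ(c,pts,z,r):
    P=np.array([onz(c,p,z)[:2] for p in pts])
    q=least_squares(lambda a:np.hypot(P[:,0]-a[0],P[:,1]-a[1])-r,P.mean(0)); return q.x,q.fun
print('lid S',circ(s,[S(404,255),S(520,325),S(650,260),S(430,297),S(612,305)],100,73))
print('lid D',circ(d,[D(316,165),D(663,165),D(490,262),D(490,66)],100,73))
print('rim D',circ(d,[D(286,190),D(691,190),D(490,300)],90,85))
# loop ends top
print('loop peak', tri([ray(s,S(523,180)),ray(d,D(489,72))]))
print('loop shoulders S z134 ',onz(s,S(486,186),135),onz(s,S(570,206),135))
print('loop D ',onz(d,D(484,48),135),onz(d,D(494,112),135))
print('knob top',tri([ray(s,S(537,66)),ray(d,D(158,210))]))
print('box top corners D',[onz(d,D(*p),70) for p in [(84,208),(228,184),(290,340),(130,366)]])
print('grip top',tri([ray(s,S2(415,107)),ray(d,D2(263,135))]),onz(s,S2(415,107),196),onz(d,D2(263,135),196))
print('base S',[onz(s,S2(*p),10) for p in [(190,465),(368,545),(443,403)]])
print('base D',[onz(d,D2(*p),10) for p in [(193,492),(385,497),(405,425),(215,425)]])
print('fork D',[onz(d,D2(*p),140) for p in [(375,228),(372,250),(220,250)]])
print('fork S',[onz(s,S2(*p),140) for p in [(320,275),(380,295),(355,232)]])
print('b1 D top',[onz(d,D3(*p),22) for p in [(157,94),(204,107),(155,180),(105,158)]],'collar',onz(d,D3(155,128),28))
print('b2 D top',[onz(d,D3(*p),22) for p in [(470,313),(528,293),(577,376),(520,402)]],'collar',onz(d,D3(524,340),28))
print('b S collar',onz(s,S(388,147),28),onz(s,S(137,208),28))
print('b S top b1',[onz(s,S(*p),22) for p in [(360,155),(382,132),(414,160),(392,172)]])
print('b S top b2',[onz(s,S(*p),22) for p in [(107,228),(118,202),(174,207),(168,230)]])
print('plug',onz(d,D3(312,218),35),onz(s,S(264,160),35))
print('stand', circ(s,[(319.5,262),(365,262),(342,248.5),(342,278)],20,66))
E
python3 m0.py
```

```text
lid S (array([582.5, -84.2]), array([ 0.5, -0.5, -0.9, -0.6,  1.4]))
lid D (array([581.8, -88.8]), array([-1.4, -1.4, -0.4, -0.6]))
rim D (array([581.5, -87.1]), array([-0.8, -0.8,  0.2]))
loop peak [580.7 -88.5 142.4]
loop shoulders S z134  [ 584.  -110.2  135. ] [581.2 -57.4 135. ]
loop D  [583.  -59.2 135. ] [ 581.6 -108.8  135. ]
knob top [ 447.9 -148.3  125.1]
box top corners D [array([411. , -64.4,  70. ]), array([472.4, -52.7,  70. ]), array([ 495.5, -163.3,   70. ]), array([ 433.4, -173.1,   70. ])]
grip top [490.4 373.5 197.9] [483.7 374.3 196. ] [491.7 372.8 196. ]
base S [array([544.9, 320. ,  10. ]), array([561.7, 404.6,  10. ]), array([455. , 424.2,  10. ])]
base D [array([442.5, 335.9,  10. ]), array([546. , 317.8,  10. ]), array([562.5, 405.5,  10. ]), array([454.3, 418.6,  10. ])]
fork D [array([548.3, 378.2, 140. ]), array([545., 347., 140.]), array([465.8, 357.4, 140. ])]
fork S [array([542.6, 354.3, 140. ]), array([545.2, 380. , 140. ]), array([507.7, 363.7, 140. ])]
b1 D top [array([ 447. , -250.4,   22. ]), array([ 466. , -259.5,   22. ]), array([ 446.7, -296.6,   22. ]), array([ 427.1, -283.3,   22. ])] collar [ 446.9 -275.1   28. ]
b2 D top [array([ 560. , -370.6,   22. ]), array([ 581.9, -363.7,   22. ]), array([ 593.7, -400.9,   22. ]), array([ 572.6, -409.6,   22. ])] collar [ 576.8 -388.9   28. ]
b S collar [ 450.2 -267.4   28. ] [ 577.1 -384.1   28. ]
b S top b1 [array([ 459.2, -285. ,   22. ]), array([ 429.5, -285.3,   22. ]), array([ 449.1, -247.9,   22. ]), array([ 467.2, -254.6,   22. ])]
b S top b2 [array([ 596.9, -394.8,   22. ]), array([ 571. , -405.6,   22. ]), array([ 560.2, -367.8,   22. ]), array([ 582.3, -356.6,   22. ])]
plug [ 505.9 -332.9   35. ] [ 505.3 -331.    35. ]
stand (array([627.6, 114. ]), array([-1.9, -2.2, -9. , -9.2]))
```

```bash
cat >> h.py <<'E'
from scipy.spatial.transform import Rotation as Ro
np.set_printoptions(suppress=True,precision=3)
def st():
    s=env.state(); R=Ro.from_euler('xyz',s['tcp_rot']).as_matrix(); return s,R
def plan(pos,yaw_jaw=None,down=True):
    """pos: TCP target (None comps=keep); yaw_jaw: world angle of tool y axis; prints tool-frame shift and turn"""
    s,R=st(); p=s['eef_pos']; t=np.array([p[i] if pos[i] is None else pos[i] for i in range(3)],float)
    print('t',round(s['t'],2),'pos',p.round(1),'F',s['ft_force'].round(1),'open',round(s['opening'],3),'jaw',round(float(np.arctan2(R[1,1],R[0,1])),4),'tilt',R[:,0].round(3))
    print('shift tool',(R.T@(t-p)).round(1),'world',(t-p).round(1))
    if yaw_jaw is not None:
        x=np.array([0,0,-1.]);y=np.array([np.cos(yaw_jaw),np.sin(yaw_jaw),0]);T=np.c_[x,y,np.cross(x,y)]
        print('turn',Ro.from_matrix(R.T@T).as_rotvec().round(4), 'joints',s['joints'].round(2))
E
python3 - <<'E'
from h import *
s,R=st(); print(R)
plan([490-0,373,171+171+120],np.pi/2-0.165)
plan([490-0,373,171+171+120],-np.pi/2-0.165)
E
```

```text
[[-0.     0.351  0.936]
 [-0.     0.936 -0.351]
 [-1.    -0.    -0.   ]]
t 0.25 pos [219.4 585.2 404.5] F [-0.2 -1.2 -0.9] open 1.003 jaw 1.212 tilt [-0. -0. -1.]
shift tool [ -57.5 -103.7  327.8] world [ 270.6 -212.2   57.5]
turn [-0.194 -0.     0.   ] joints [ 1.11  0.49  1.56  0.    1.09 -0.11]
t 0.25 pos [219.4 585.2 404.5] F [-0.2 -1.2 -0.9] open 1.003 jaw 1.212 tilt [-0. -0. -1.]
shift tool [ -57.5 -103.7  327.8] world [ 270.6 -212.2   57.5]
turn [2.948 0.001 0.   ] joints [ 1.11  0.49  1.56  0.    1.09 -0.11]
```

Call:
{"fn": "jog_arm", "kwargs": {"deltas": [-10,-17,54,0,0,0,1,-10,-17,54,0,0,0,1,-10,-17,54,0,0,0,1,-10,-17,54,0,0,0,1,-10,-17,54,0,0,0,1,-10,-17,54,0,0,0,1,0,0,0,-0.18,0,0,1,0,0,0,-0.01,0,0,1]}}

```text
t: 1.25
eef_pos: [495.3, 369.5, 465.2]
tcp_rot: [-1.79, 1.569, -1.954]
ft_force: [-0.5, 0.7, 0.4]
opening: 1.001
```

```bash
python3 - <<'E'
from h import *
plan([490-0,373,171+171+120],np.pi/2-0.165)
cam('wrist','w1.png')
E
```

```text
t 1.25 pos [495.3 369.5 465.2] F [-0.5  0.7  0.4] open 1.001 jaw 1.4066 tilt [-0.001 -0.002 -1.   ]
shift tool [ 3.2  2.6 -5.8] world [-5.3  3.5 -3.2]
turn [ 0.001 -0.     0.002] joints [ 0.53  0.43  1.5  -0.    1.22 -0.87]
```

View pics/w1.png

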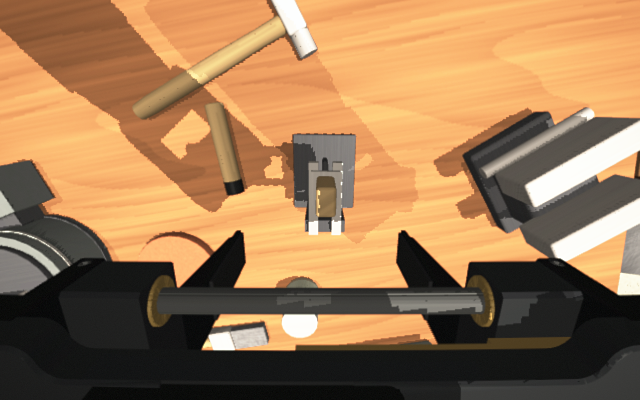

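```bash
python3 - <<'E'
import cv2
a=cv2.imread('pics/w1.png')
cv2.imwrite('pics/w1c.png',cv2.resize(a[125:245,265:385],None,fx=5,fy=5,interpolation=cv2.INTER_CUBIC))
E
```

```text
(no output)
```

View pics/w1c.png

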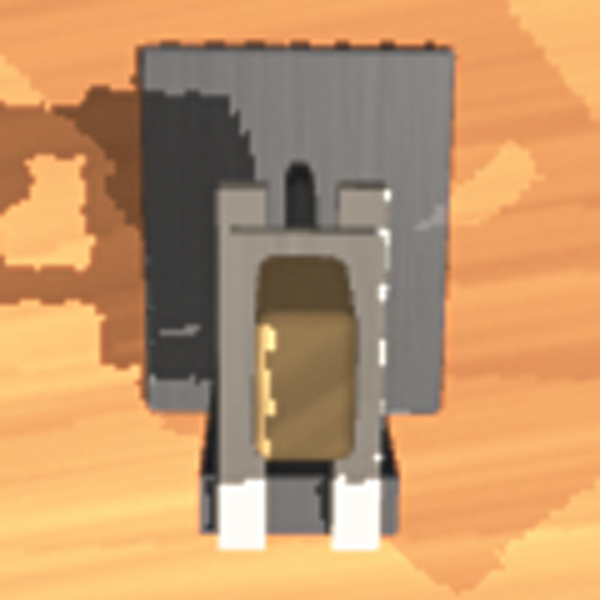

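```bash
cat > m1.py <<'E'
from h import *
c=cam('wrist')
W=lambda x,y:(265+x/5-.4,125+y/5-.4)
g=[onz(c,W(*p),196) for p in [(257,310),(356,310),(354,461),(257,461)]]
print(np.array(g).round(1),np.mean(g,0))
f=[onz(c,W(*p),140) for p in [(217,185),(388,185),(217,548),(382,548)]]
print(np.array(f).round(1)); a=np.mean(f[2:],0)-np.mean(f[:2],0); print('yaw',np.arctan2(a[1],a[0]), 'tipmid',np.mean(f[:2],0))
k=[onz(c,W(*p),137) for p in [(232,230),(388,230)]]; print(k)
b=[onz(c,W(*p),10) for p in [(138,47),(452,47),(442,412),(147,412)]]
print(np.array(b).round(1),np.mean(b,0))
a=(b[3]-b[0]+b[2]-b[1]); print('yaw',np.arctan2(a[1],a[0]))
E
python3 m1.py
```

```text
[[477.  369.5 196. ]
 [479.8 386.3 196. ]
 [507.  381.8 196. ]
 [504.2 364.8 196. ]] [492.007 375.592 196.   ]
[[463.3 362.6 140. ]
 [469.1 397.2 140. ]
 [542.7 348.4 140. ]
 [548.7 384.3 140. ]]
yaw -0.16907983479614708 tipmid [466.224 379.904 140.   ]
[array([473.646, 363.798, 137.   ]), array([479.002, 395.991, 137.   ])]
[[440.8 338.2  10. ]
 [455.6 426.6  10. ]
 [563.7 409.1  10. ]
 [548.8 320.   10. ]] [502.229 373.466  10.   ]
yaw -0.16374619495011306
```

Call:
{"fn": "jog_arm", "kwargs": {"deltas": [0,5,-4.4,0,0,0.002,1,50,0,0,0,0,0,1,50,0,0,0,0,0,1,22,0,0,0,0,0,1,0,0,0,0,0,0,1]}}

```text
t: 1.98
eef_pos: [487.8, 380.2, 340.8]
tcp_rot: [1.152, 1.568, 0.981]
ft_force: [-0.3, 0.4, 0.1]
opening: 1.0
```

```bash
python3 - <<'E'
from h import *
plan([491.8,375.4,343],np.pi/2-0.166)
E
```

```text
t 1.98 pos [487.8 380.2 340.8] F [-0.3  0.4  0.1] open 1.0 jaw 1.4001 tilt [ 0.002  0.002 -1.   ]
shift tool [-2.2 -4.   4.8] world [ 4.  -4.8  2.2]
turn [-0.005  0.001 -0.003] joints [ 0.56  0.55  1.65  0.    0.95 -0.85]
```

Call:
{"fn": "jog_arm", "kwargs": {"deltas": [-2.2,-4,4.8,-0.005,0,-0.003,1,0,0,0,0,0,0,1]}}

```text
t: 2.22
eef_pos: [491.8, 376.0, 345.3]
tcp_rot: [0.341, 1.567, 0.175]
ft_force: [-0.5, 0.1, 0.1]
opening: 1.002
```

```bash
python3 - <<'E'
from h import *
plan([491.8,375.4,343],np.pi/2-0.166)
E
```

```text
t 2.23 pos [491.8 376.  345.3] F [-0.5  0.1  0.1] open 1.002 jaw 1.4055 tilt [ 0.003  0.001 -1.   ]
shift tool [ 2.3 -0.6  0.1] world [ 0.  -0.6 -2.3]
turn [ 0.001  0.003 -0.001] joints [ 0.55  0.54  1.64 -0.    0.95 -0.86]
```

Call:
{"fn": "jog_arm", "kwargs": {"deltas": [2,0,0,0,0,0,0,0,0,0,0,0,0,0,0,0,0,0,0,0,0,0,0,0,0,0,0,0,0,0,0,0,0,0,0,0,0,0,0,0,0,0,0,0,0,0,0,0,0]}}

```text
t: 3.1
eef_pos: [491.8, 375.9, 344.9]
tcp_rot: [0.523, 1.565, 0.357]
ft_force: [-0.3, -1.0, -0.6]
opening: 0.32
```

```bash
python3 - <<'E'
from h import *
plan([None,None,360],np.pi/2-0.166)
E
```

```text
t 3.1 pos [491.8 375.9 344.9] F [-0.3 -1.  -0.6] open 0.32 jaw 1.4048 tilt [ 0.006  0.002 -1.   ]
shift tool [-15.1   0.    0.1] world [ 0.   0.  15.1]
turn [-0.     0.005 -0.003] joints [ 0.55  0.54  1.64 -0.    0.95 -0.86]
```

Fingers still closing.

Call:
{"fn": "jog_arm", "kwargs": {"deltas": [0,0,0,0,0.005,-0.003,0,0,0,0,0,0,0,0,0,0,0,0,0,0,0,0,0,0,0,0,0,0,0,0,0,0,0,0,0]}}

```text
t: 3.72
eef_pos: [491.8, 375.9, 344.9]
tcp_rot: [-2.247, 1.57, -2.413]
ft_force: [0.2, -0.9, -0.9]
opening: 0.188
```

```bash
python3 - <<'E'
from h import *
plan([None,None,360],np.pi/2-0.166)
E
```

```text
t 3.73 pos [491.8 375.9 344.9] F [ 0.2 -0.9 -0.9] open 0.188 jaw 1.4047 tilt [-0. -0. -1.]
shift tool [-15.1  -0.   -0. ] world [ 0.   0.  15.1]
turn [-0. -0.  0.] joints [ 0.55  0.55  1.64 -0.    0.96 -0.86]
```

Call:
{"fn": "jog_arm", "kwargs": {"deltas": [-8,0,0,0,0,0,0,-8,0,0,0,0,0,0,0,0,0,0,0,0,0,0,0,-25,0,0,0,0,0,0,-30,0,0,0,0,0,0,-30,0,0,0,0,0,0,0,0,0,0,0]}}

```text
t: 4.6
eef_pos: [405.8, 390.0, 362.1]
tcp_rot: [-2.115, 1.571, -2.282]
ft_force: [-0.3, 0.7, -1.2]
opening: 0.185
```

```bash
python3 - <<'E'
from h import *
plan([None,None,480],np.pi/2-0.166)
cam('side','d1.png');cam('wrist','w2.png')
E
```

```text
t 4.6 pos [405.8 390.  362.1] F [-0.3  0.7 -1.2] open 0.185 jaw 1.4039 tilt [-0. -0. -1.]
shift tool [-117.9   -0.    -0. ] world [  0.    0.  117.9]
turn [-0.001 -0.     0.   ] joints [ 0.65  0.45  1.76 -0.    0.93 -0.76]
```

View pics/d1.png

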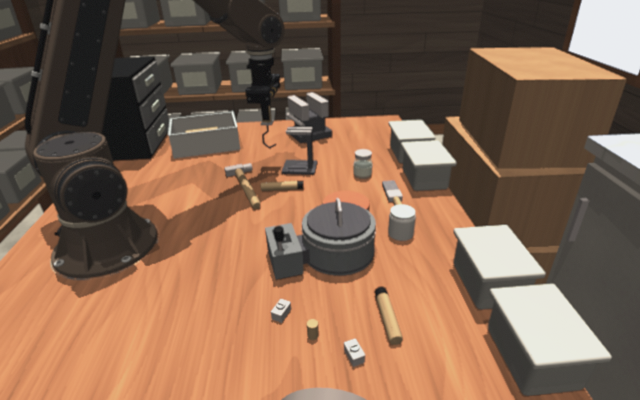

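Call:
{"fn": "jog_arm", "kwargs": {"deltas": [-46,0,0,0,0,0,0,-46,0,0,0,0,0,0,-46,0,0,0,0,0,0,0,-29,41,0,0,0,0,0,-29,41,0,0,0,0,0,-29,41,0,0,0,0,0,-29,41,0,0,0,0,0,-29,41,0,0,0,0,0,-29,41,0,0,0,0,0,-29,41,0,0,0,0]}}

```text
t: 5.95
eef_pos: [669.3, 130.9, 505.5]
tcp_rot: [0.369, 1.566, 0.198]
ft_force: [-0.4, 0.3, -1.5]
opening: 0.186
```

```bash
python3 - <<'E'
from h import *
plan([690,110,500],np.pi/2)
E
```

```text
t 5.95 pos [669.3 130.9 505.5] F [-0.4  0.3 -1.5] open 0.186 jaw 1.4005 tilt [ 0.005  0.001 -1.   ]
shift tool [  5.5 -17.1  23.9] world [ 20.7 -20.9  -5.5]
turn [-0.17   0.005 -0.001] joints [ 0.1   0.5   1.26  0.    1.37 -1.3 ]
```

Call:
{"fn": "jog_arm", "kwargs": {"deltas": [0,-17,24,0,0,0,0,0,0,0,-0.17,0.005,0,0,0,0,0,0,0,0,0,0,0,0,0,0,0,0]}}

```text
t: 6.45
eef_pos: [695.1, 102.7, 502.8]
tcp_rot: [2.822, 1.569, 2.814]
ft_force: [-0.1, 0.1, -1.4]
opening: 0.189
```

```bash
python3 - <<'E'
from h import *
plan([690,110,500],np.pi/2)
cam('wrist','w3.png')
E
```

```text
t 6.45 pos [695.1 102.7 502.8] F [-0.1  0.1 -1.4] open 0.189 jaw 1.562 tilt [-0.002  0.001 -1.   ]
shift tool [ 2.9  7.3 -5.2] world [-5.1  7.3 -2.8]
turn [-0.009 -0.002 -0.001] joints [ 0.05  0.54  1.21  0.    1.4  -1.51]
```

View pics/w3.png

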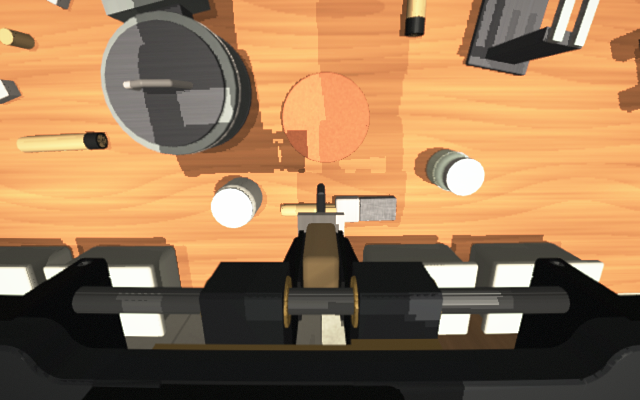

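```bash
python3 - <<'E'
import cv2
a=cv2.imread('pics/w3.png')
cv2.imwrite('pics/w3c.png',cv2.resize(a[0:160,90:260],None,fx=4.5,fy=3.75*1.2,interpolation=cv2.INTER_CUBIC)[:600])
cv2.imwrite('pics/w3d.png',cv2.resize(a[60:175,270:385],None,fx=5,fy=5,interpolation=cv2.INTER_CUBIC))
E
```

```text
(no output)
```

View pics/w3c.png

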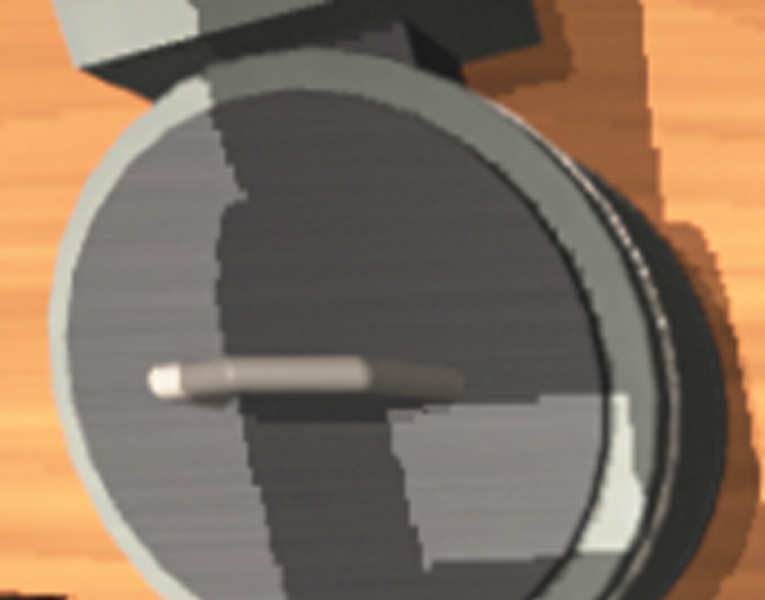

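View pics/w3d.png

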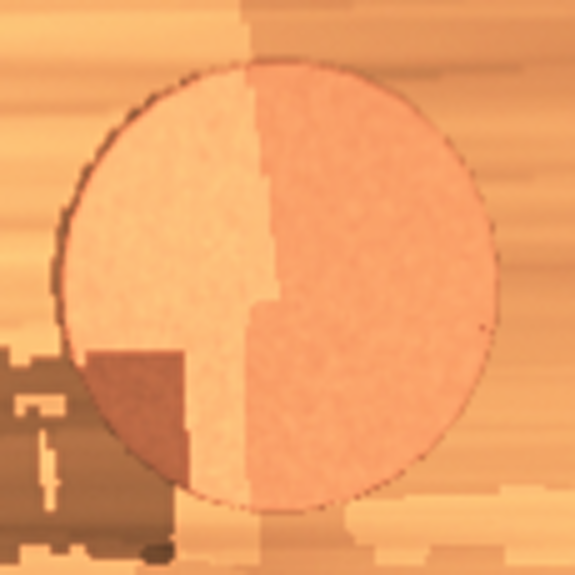

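```bash
cat > m2.py <<'E'
from h import *
from scipy.optimize import least_squares
c=cam('wrist')
W=lambda x,y:(90+x/4.5-.4,y/4.5-.4)
V=lambda x,y:(270+x/5-.4,60+y/5-.4)
def circ(pts,z,r):
    P=np.array([onz(c,p,z)[:2] for p in pts])
    q=least_squares(lambda a:np.hypot(P[:,0]-a[0],P[:,1]-a[1])-r,P.mean(0)); return q.x,q.fun
print(circ([W(67,320),W(300,90),W(608,400),W(520,215),W(120,175),W(95,490)],100,73))
print(circ([W(50,320),W(320,48),W(500,105),W(660,420),W(90,150)],90,85))
print('stand',circ([V(64,285),V(275,62),V(497,285),V(275,511)],20,66))
L=onz(c,W(165,378),134);P=onz(c,W(228,375),145);R=onz(c,W(365,373),134);F=onz(c,W(455,383),100)
print(L,P,R,F)
for a,b in [(L,R),(L,P),(P,R),(L,F)]: e=b-a; print('lid yaw',np.arctan2(-e[0],e[1]))
E
python3 m2.py
```

```text
(array([585.453, -85.572]), array([-0.85 ,  1.319,  1.585, -1.913,  0.47 ,  0.666]))
(array([582.54 , -84.765]), array([-1.333, -1.193,  0.063,  0.208,  2.095]))
stand (array([625.647, 112.363]), array([-1.169, -0.914, -1.219, -1.027]))
[ 582.747 -109.764  134.   ] [583.369 -87.683 145.   ] [582.498 -59.893 134.   ] [582.294 -51.852 100.   ]
lid yaw 0.004992148931220084
lid yaw -0.0281472619897893
lid yaw 0.03131828923427195
lid yaw 0.00783196865313437
```

Call:
{"fn": "jog_arm", "kwargs": {"deltas": [0,-38,-39,0,0,0,0,0,-38,-39,0,0,0,0,0,-38,-39,0,0,0,0,0,-38,-39,0,0,0,0,0,-38,-39,0,0,0,0,0,0,0,-0.009,0,0,0,0,0,0,0,0,0,0]}}

```text
t: 7.42
eef_pos: [491.1, -87.0, 504.2]
tcp_rot: [-0.319, 1.568, -0.323]
ft_force: [-0.5, 0.7, -1.3]
opening: 0.185
```

```bash
python3 - <<'E'
from h import *
plan([505,-87,406],np.pi/2)
E
```

```text
t 7.42 pos [491.1 -87.  504.2] F [-0.5  0.7 -1.3] open 0.185 jaw 1.5665 tilt [ 0.003 -0.001 -1.   ]
shift tool [98.3  0.2 13.6] world [ 13.9   0.  -98.2]
turn [-0.004  0.003  0.001] joints [-0.31  0.21  1.72 -0.    1.21 -1.87]
```

Call:
{"fn": "jog_arm", "kwargs": {"deltas": [0,0,12,-0.004,0.003,0,0,40,0,0,0,0,0,0,40,0,0,0,0,0,0,18,0,0,0,0,0,0,0,0,0,0,0,0,0]}}

```text
t: 8.05
eef_pos: [509.8, -83.7, 402.9]
tcp_rot: [-0.579, 1.569, -0.575]
ft_force: [0.5, 0.9, -0.3]
opening: 0.19
```

```bash
python3 - <<'E'
from h import *
plan([505,-87,406],np.pi/2)
c=cam('side','d2.png')
import cv2
a=c['image'][:,:,::-1]; cv2.imwrite('pics/d2c.png',cv2.resize(a[130:280,220:400],None,fx=4,fy=4,interpolation=cv2.INTER_CUBIC))
E
```

```text
t 8.05 pos [509.8 -83.7 402.9] F [ 0.5  0.9 -0.3] open 0.19 jaw 1.5754 tilt [ 0.002 -0.001 -1.   ]
shift tool [-3.1 -3.3 -4.8] world [-4.8 -3.3  3.1]
turn [0.005 0.002 0.001] joints [-0.29  0.34  1.82 -0.    0.98 -1.87]
```

View pics/d2c.png

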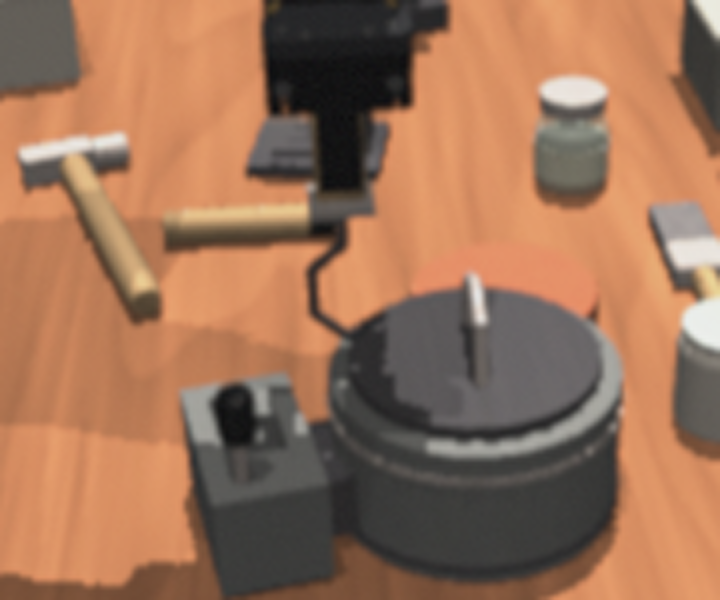

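Call:
{"fn": "jog_arm", "kwargs": {"deltas": [-2.5,-3.3,0,0.005,0.002,0,0,0,0,0,0,0,0,0]}}

```text
t: 8.35
eef_pos: [510.7, -86.9, 407.8]
tcp_rot: [-0.596, 1.567, -0.596]
ft_force: [-0.6, 0.6, -2.3]
opening: 0.19
```

```bash
python3 - <<'E'
from h import *
plan([582,-87,406],np.pi/2)
E
```

```text
t 8.35 pos [510.7 -86.9 407.8] F [-0.6  0.6 -2.3] open 0.19 jaw 1.5709 tilt [ 0.003 -0.002 -1.   ]
shift tool [ 2.1 -0.1 71.2] world [71.3 -0.1 -1.8]
turn [0.    0.003 0.002] joints [-0.3   0.34  1.81 -0.    0.99 -1.87]
```

Call:
{"fn": "jog_arm", "kwargs": {"deltas": [2,0,15,0,0.003,0.002,0,0,0,15,0,0,0,0,0,0,15,0,0,0,0,0,0,15,0,0,0,0,0,0,0,0,0,0,0]}}

```text
t: 8.98
eef_pos: [576.2, -87.0, 406.9]
tcp_rot: [-0.256, 1.568, -0.256]
ft_force: [-0.7, 0.4, -0.8]
opening: 0.188
```

```bash
python3 - <<'E'
from h import *
plan([582,-87,406],np.pi/2)
c=cam('side')
import cv2
a=c['image'][:,:,::-1]; cv2.imwrite('pics/d3c.png',cv2.resize(a[160:260,280:400],None,fx=6,fy=6,interpolation=cv2.INTER_CUBIC))
c=cam('scene')
a=c['image'][:,:,::-1]; cv2.imwrite('pics/s3c.png',cv2.resize(a[140:260,230:350],None,fx=5,fy=5,interpolation=cv2.INTER_CUBIC))
E
```

```text
t 8.97 pos [576.2 -87.  406.9] F [-0.7  0.4 -0.8] open 0.188 jaw 1.5705 tilt [ 0.003 -0.001 -1.   ]
shift tool [0.9 0.  5.8] world [ 5.8  0.  -0.9]
turn [-0.     0.003  0.001] joints [-0.26  0.43  1.66  0.    1.05 -1.83]
```

View pics/d3c.png

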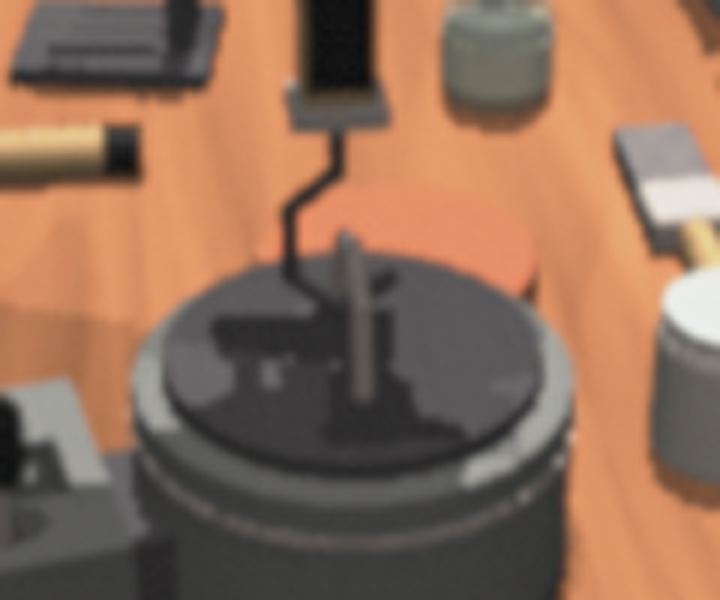

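View pics/s3c.png

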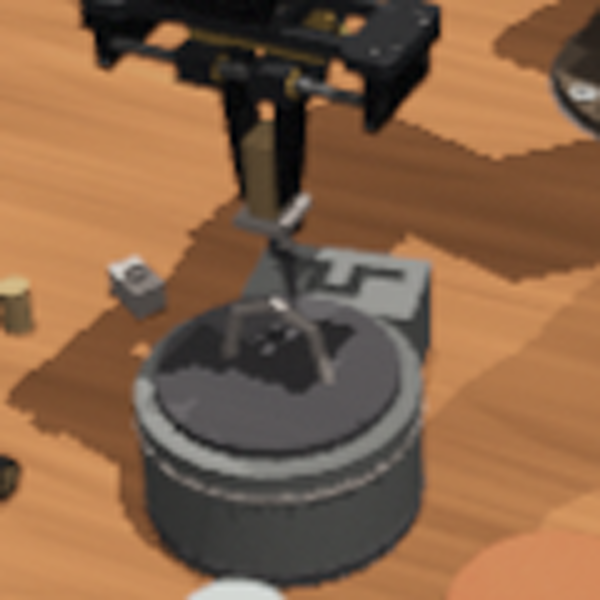

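Call:
{"fn": "jog_arm", "kwargs": {"deltas": [0,0,5.5,0,0,0,0,-6,0,0,0,0,0,0,-5,0,0,0,0,0,0,-4,0,0,0,0,0,0,0,0,0,0,0,0,0]}}

```text
t: 9.7
eef_pos: [580.1, -87.0, 423.6]
tcp_rot: [-0.191, 1.568, -0.192]
ft_force: [0.2, 0.5, -2.8]
opening: 0.189
```

Call:
{"fn": "jog_arm", "kwargs": {"deltas": [-4,0,0,0,0,0,0,-4,0,0,0,0,0,0,-4,0,0,0,0,0,0,0,0,0,0,0,0,0]}}

```text
t: 10.2
eef_pos: [579.9, -86.9, 435.5]
tcp_rot: [-0.128, 1.57, -0.128]
ft_force: [0.2, -0.1, -5.3]
opening: 0.188
```

```bash
cat > look.py <<'E'
from h import *
import sys
n=sys.argv[1]
plan([None]*3,np.pi/2)
c=cam('side')
a=c['image'][:,:,::-1]; x=cv2.resize(a[130:280,270:400],None,fx=4,fy=4,interpolation=cv2.INTER_CUBIC)
cv2.imwrite(f'pics/{n}.png',x)
E
python3 look.py l1
```

```text
t 10.2 pos [579.9 -86.9 435.5] F [ 0.2 -0.1 -5.3] open 0.188 jaw 1.57 tilt [ 0. -0. -1.]
shift tool [0. 0. 0.] world [0. 0. 0.]
turn [-0.001  0.001  0.   ] joints [-0.26  0.41  1.62  0.    1.12 -1.83]
```

View pics/l1.png

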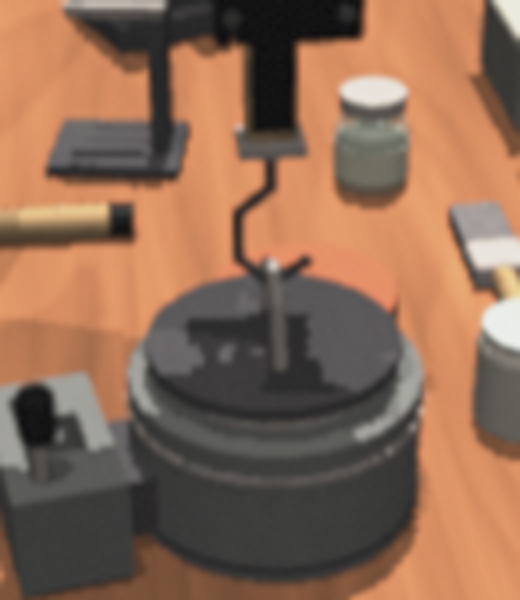

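Call:
{"fn": "jog_arm", "kwargs": {"deltas": [-5,0,0,0,0,0,0,-8,0,0,0,0,0,0,-8,0,0,0,0,0,0,-8,0,0,0,0,0,0,-5,4,1,0,0,0,0,0,8,2,0,0,0,0,0,12,3,0,0,0,0,0,16,4,0,0,0,0,0,18,4,0,0,0,0,0,18,4,0,0,0,0]}}

```text
t: 11.5
eef_pos: [599.0, -5.9, 471.4]
tcp_rot: [2.394, 1.57, 2.393]
ft_force: [-0.1, 0.2, -5.6]
opening: 0.187
```

```bash
python3 - <<'E'
from h import *
plan([625,112.4,475],np.pi/2)
E
```

```text
t 11.5 pos [599.   -5.9 471.4] F [-0.1  0.2 -5.6] open 0.187 jaw 1.5693 tilt [-0.  0. -1.]
shift tool [ -3.6 118.3  25.8] world [ 26.  118.3   3.6]
turn [-0.002 -0.    -0.   ] joints [-0.12  0.4   1.54  0.    1.21 -1.69]
```

Call:
{"fn": "jog_arm", "kwargs": {"deltas": [0,18,4,0,0,0,0,0,18,4,0,0,0,0,0,18,4,0,0,0,0,0,18,4,0,0,0,0,0,14,3,0,0,0,0,0,10,2,0,0,0,0,0,6,1,0,0,0,0,0,4,1,0,0,0,0,0,0,0,0,0,0,0,0,0,0,0,0,0,0]}}

```text
t: 12.75
eef_pos: [623.8, 108.8, 471.0]
tcp_rot: [2.999, 1.57, 2.999]
ft_force: [-0.6, 0.1, -6.0]
opening: 0.187
```

```bash
python3 - <<'E'
from h import *
plan([625,112.4,370],np.pi/2)
for n in ['side','scene','wrist']:
  c=cam(n,f'l2{n}.png')
E
```

```text
t 12.75 pos [623.8 108.8 471. ] F [-0.6  0.1 -6. ] open 0.187 jaw 1.5707 tilt [-0.001  0.    -1.   ]
shift tool [101.    3.6   1.3] world [   1.2    3.6 -101. ]
turn [-0.    -0.001 -0.   ] joints [ 0.07  0.45  1.45  0.    1.25 -1.5 ]
```

View pics/l2side.png

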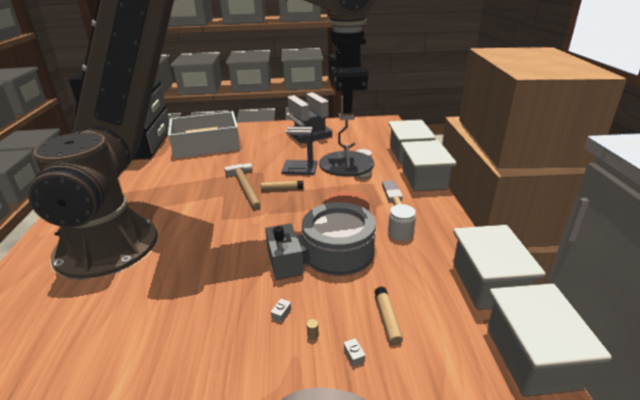

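View pics/l2wrist.png

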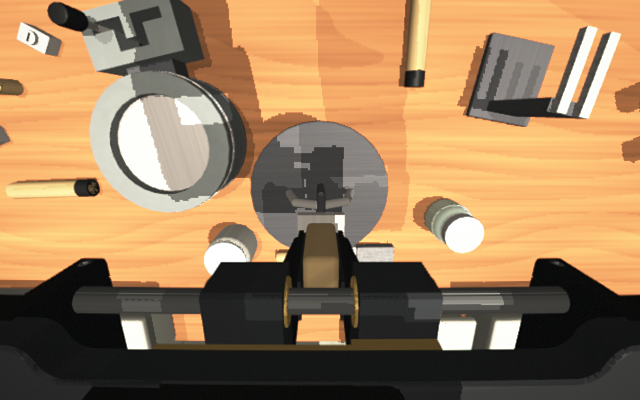

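```bash
python3 - <<'E'
import cv2
a=cv2.imread('pics/l2wrist.png')
cv2.imwrite('pics/l2a.png',cv2.resize(a[60:220,80:260],None,fx=4,fy=4,interpolation=cv2.INTER_CUBIC)[:600])
cv2.imwrite('pics/l2b.png',cv2.resize(a[110:260,240:400],None,fx=4,fy=4,interpolation=cv2.INTER_CUBIC))
E
```

```text
(no output)
```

View pics/l2a.png

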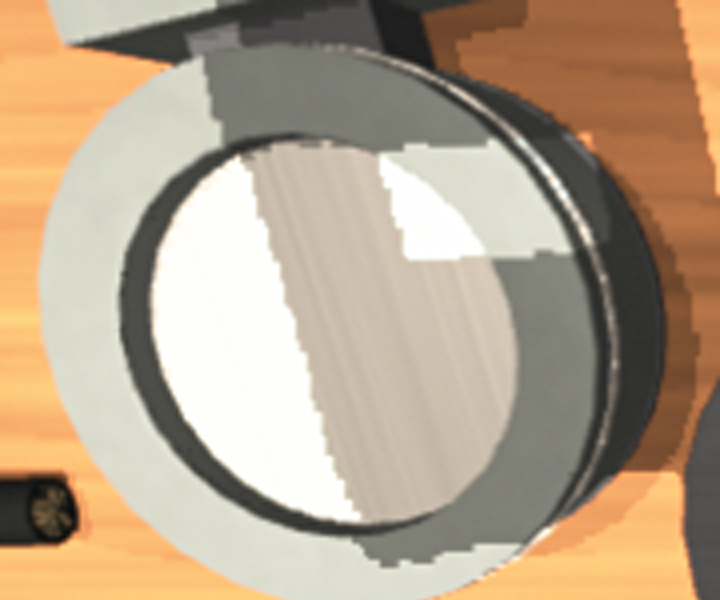

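View pics/l2b.png

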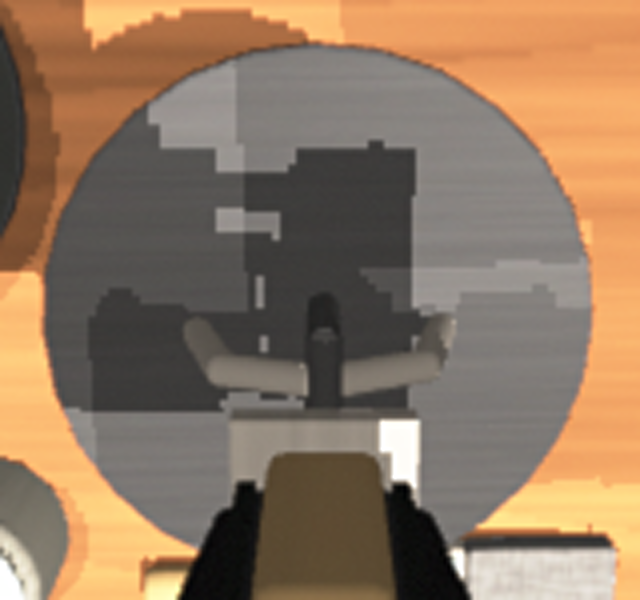

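```bash
cat > m3.py <<'E'
from h import *
from scipy.optimize import least_squares
c=cam('wrist')
A=lambda x,y:(80+x/4-.4,60+y/4-.4)
B=lambda x,y:(240+x/4-.4,110+y/4-.4)
def circ(pts,z,r=None):
    P=np.array([onz(c,p,z)[:2] for p in pts])
    if r: q=least_squares(lambda a:np.hypot(P[:,0]-a[0],P[:,1]-a[1])-r,P.mean(0))
    else: q=least_squares(lambda a:np.hypot(P[:,0]-a[0],P[:,1]-a[1])-a[2],np.r_[P.mean(0),70])
    return q.x,q.fun.round(1)
L=[B(44,310),B(320,45),B(592,310),B(110,140),B(530,140),B(100,470)]
for z in (140,147,154): print('lid',z,circ(L,z),circ(L,z,73))
w=[A(121,310),A(290,136),A(517,350),A(350,537),A(440,183)]
print('well',circ(w,90),circ(w,90,60))
o=[A(38,285),A(190,65),A(90,455),A(595,330)]
print('rim',circ(o,90),circ(o,90,85))
print('tcp',st()[0]['eef_pos'])
E
python3 m3.py
```

```text
lid 140 (array([626.874, 108.44 ,  73.732]), array([ 0.2,  0. , -0.2, -0.3,  0.3,  0. ])) (array([626.202, 108.198]), array([ 0.6,  0.1,  0.7, -0.2,  0.7,  0.9]))
lid 147 (array([624.996, 108.467,  72.075]), array([ 0.2,  0. , -0.2, -0.3,  0.3,  0. ])) (array([625.875, 108.781]), array([-0.4, -0. , -1.4, -0.4, -0.3, -1.1]))
lid 154 (array([623.117, 108.494,  70.417]), array([ 0.2,  0. , -0.2, -0.3,  0.3,  0. ])) (array([625.662, 109.398]), array([-1.3, -0. , -3.5, -0.4, -1.2, -3.2]))
well (array([582.786, -83.614,  60.248]), array([ 0.2, -1.1, -1. ,  0.2,  1.7])) (array([582.709, -83.554]), array([ 0.4, -0.9, -0.8,  0.6,  1.9]))
rim (array([584.291, -84.562,  84.229]), array([ 0.6, -0.3, -0.4,  0.1])) (array([584.869, -84.259]), array([ 0.2, -0.4, -1.1, -0.9]))
tcp [623.847 108.81  471.032]
```

Call:
{"fn": "jog_arm", "kwargs": {"deltas": [5,3,0.5,0,0,0,0,12,0,0,0,0,0,0,16,0,0,0,0,0,0,16,0,0,0,0,0,0,16,0,0,0,0,0,0,12,0,0,0,0,0,0,8,0,0,0,0,0,0,5,0,0,0,0,0,0,0,0,0,0,0,0,0]}}

```text
t: 14.08
eef_pos: [624.2, 111.8, 373.3]
tcp_rot: [3.124, 1.568, 3.124]
ft_force: [0.1, 0.2, -5.5]
opening: 0.191
```

```bash
python3 - <<'E'
from h import *
plan([624.2,112.5,364],np.pi/2)
E
```

```text
t 14.07 pos [624.2 111.8 373.3] F [ 0.1  0.2 -5.5] open 0.191 jaw 1.5704 tilt [-0.003  0.    -1.   ]
shift tool [ 9.3  0.7 -0. ] world [-0.   0.7 -9.3]
turn [-0.    -0.003 -0.   ] joints [ 0.07  0.54  1.57  0.    1.04 -1.5 ]
```

Call:
{"fn": "jog_arm", "kwargs": {"deltas": [3,0,0,0,-0.003,0,0,3,0,0,0,0,0,0,3,0,0,0,0,0,0,0,0,0,0,0,0,0]}}

```text
t: 14.58
eef_pos: [624.3, 111.9, 364.8]
tcp_rot: [0.094, 1.569, 0.094]
ft_force: [0.2, 0.4, -5.8]
opening: 0.189
```

Call:
{"fn": "jog_arm", "kwargs": {"deltas": [3,0,0,0,0,0,0,3,0,0,0,0,0,0,0,0,0,0,0,0,0]}}

```text
t: 14.95
eef_pos: [624.6, 111.9, 359.5]
tcp_rot: [0.078, 1.566, 0.078]
ft_force: [0.3, 0.7, -1.1]
opening: 0.189
```

```bash
python3 - <<'E'
from h import *
plan([624.2,112.5,364],np.pi/2)
E
```

```text
t 14.95 pos [624.6 111.9 359.5] F [ 0.3  0.7 -1.1] open 0.189 jaw 1.5705 tilt [ 0.005  0.    -1.   ]
shift tool [-4.5  0.6 -0.3] world [-0.4  0.6  4.5]
turn [-0.     0.005 -0.   ] joints [ 0.07  0.55  1.59  0.    1.   -1.5 ]
```

Call:
{"fn": "jog_arm", "kwargs": {"deltas": [5,0,0,0,0.004,0,0,5,0,0,0,0,0,0,4,0,0,0,0,0,0,0,0,0,0,0,0,0]}}

```text
t: 15.45
eef_pos: [624.6, 111.9, 344.6]
tcp_rot: [0.566, 1.57, 0.565]
ft_force: [0.1, -0.1, -1.6]
opening: 0.188
```

```bash
python3 - <<'E'
from h import *
plan([560,None,345],np.pi/2)
c=cam('side')
a=c['image'][:,:,::-1]; x=cv2.resize(a[90:220,270:420],None,fx=4.5,fy=4.5,interpolation=cv2.INTER_CUBIC)
cv2.imwrite(f'pics/l3.png',x)
E
```

```text
t 15.45 pos [624.6 111.9 344.6] F [ 0.1 -0.1 -1.6] open 0.188 jaw 1.5705 tilt [ 0.001  0.    -1.   ]
shift tool [ -0.4  -0.  -64.6] world [-64.6   0.    0.4]
turn [-0.     0.001 -0.   ] joints [ 0.07  0.57  1.6   0.    0.98 -1.5 ]
```

View pics/l3.png

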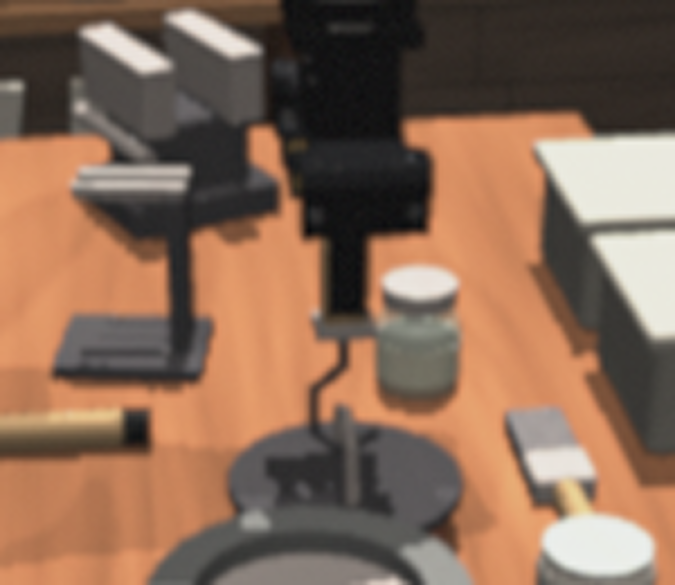

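Call:
{"fn": "jog_arm", "kwargs": {"deltas": [0,0,-8,0,0,0,0,0,0,-15,0,0,0,0,0,0,-20,0,0,0,0,0,0,-20,0,0,0,0,0,0,-15,0,0,0,0,0,0,0,0,0,0,0]}}

```text
t: 16.25
eef_pos: [542.0, 111.9, 345.6]
tcp_rot: [0.278, 1.569, 0.278]
ft_force: [-0.6, -0.2, -1.0]
opening: 0.188
```

```bash
python3 - <<'E'
from h import *
plan([491.8-80*.986,375.9+80*.166,362],np.pi/2-0.166)
cam('scene','s4.png')
E
```

```text
t 16.25 pos [542.  111.9 345.6] F [-0.6 -0.2 -1. ] open 0.188 jaw 1.5706 tilt [ 0.002  0.001 -1.   ]
shift tool [ -16.5  277.2 -129.1] world [-129.1  277.3   16.4]
turn [ 0.166  0.002 -0.001] joints [ 0.08  0.46  1.8   0.    0.88 -1.49]
```

View pics/s4.png

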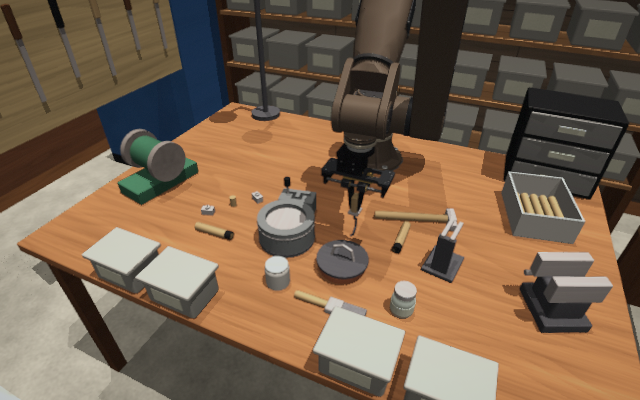

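Call:
{"fn": "jog_arm", "kwargs": {"deltas": [-40,0,0,0,0,0,0,0,38,-18,0,0,0,0,0,38,-18,0,0,0,0,0,38,-18,0,0,0,0,0,38,-18,0,0,0,0,0,38,-18,0,0,0,0,0,38,-18,0,0,0,0,0,38,-18,0,0,0,0,0,0,0,0.166,0,0,0,0,0,0,0,0,0,0]}}

```text
t: 17.55
eef_pos: [418.2, 387.8, 387.6]
tcp_rot: [0.542, 1.561, 0.371]
ft_force: [-0.4, -0.5, -1.6]
opening: 0.189
```

```bash
python3 - <<'E'
from h import *
plan([491.8-80*.986,375.9+80*.166,363],np.pi/2-0.166)
E
```

```text
t 17.55 pos [418.2 387.8 387.6] F [-0.4 -0.5 -1.6] open 0.189 jaw 1.3999 tilt [ 0.009  0.004 -1.   ]
shift tool [24.6  0.3 -5.7] world [ -5.3   1.4 -24.6]
turn [-0.005  0.008 -0.005] joints [ 0.63  0.43  1.72 -0.    0.98 -0.77]
```

Call:
{"fn": "jog_arm", "kwargs": {"deltas": [12,0.3,0,-0.005,0.008,-0.005,0,12,0,0,0,0,0,0,0,0,0,0,0,0,0]}}

```text
t: 17.92
eef_pos: [419.3, 387.3, 361.4]
tcp_rot: [-2.23, 1.57, -2.39]
ft_force: [-0.1, 0.7, -1.0]
opening: 0.191
```

```bash
python3 - <<'E'
from h import *
plan([491.8,375.9,362],np.pi/2-0.166)
E
```

```text
t 17.93 pos [419.3 387.3 361.4] F [-0.1  0.7 -1. ] open 0.191 jaw 1.4102 tilt [-0.001 -0.001 -1.   ]
shift tool [-0.7  0.3 73.4] world [ 72.5 -11.4   0.6]
turn [ 0.005 -0.001  0.001] joints [ 0.63  0.46  1.74 -0.    0.94 -0.78]
```

Call:
{"fn": "jog_arm", "kwargs": {"deltas": [0,0.3,15,0.005,0,0,0,0,0,15,0,0,0,0,0,0,15,0,0,0,0,0,0,15,0,0,0,0,0,0,6,0,0,0,0,0,0,0,0,0,0,0]}}

```text
t: 18.68
eef_pos: [490.6, 375.3, 361.7]
tcp_rot: [-0.381, 1.57, -0.548]
ft_force: [0.3, -0.2, -0.8]
opening: 0.187
```

```bash
python3 - <<'E'
from h import *
plan([491.8,375.9,362],np.pi/2-0.166)
E
```

```text
t 18.68 pos [490.6 375.3 361.7] F [ 0.3 -0.2 -0.8] open 0.187 jaw 1.4041 tilt [ 0. -0. -1.]
shift tool [-0.3  0.8  1. ] world [1.2 0.6 0.3]
turn [-0.001  0.     0.   ] joints [ 0.55  0.52  1.63 -0.    0.99 -0.86]
```

Lower onto the fork, then let go.

Call:
{"fn": "jog_arm", "kwargs": {"deltas": [6,0.6,1,0,0,0,0,5,0,0,0,0,0,0,4,0,0,0,0,0,0,0,0,0,0,0,0,0]}}

```text
t: 19.18
eef_pos: [490.7, 376.1, 345.4]
tcp_rot: [-2.204, 1.57, -2.369]
ft_force: [-0.2, 0.1, -1.2]
opening: 0.189
```

```bash
python3 - <<'E'
from h import *
plan([491.8,375.9,345],np.pi/2-0.166)
E
```

```text
t 19.18 pos [490.7 376.1 345.4] F [-0.2  0.1 -1.2] open 0.189 jaw 1.4052 tilt [-0.001 -0.001 -1.   ]
shift tool [ 0.4 -0.   1.1] world [ 1.1 -0.2 -0.4]
turn [ 0.    -0.001  0.001] joints [ 0.55  0.54  1.64 -0.    0.96 -0.86]
```

Call:
{"fn": "jog_arm", "kwargs": {"deltas": [1,0,0,0,0,0,0,0,0,0,0,0,0,0.6,0,0,0,0,0,0,0.6,0,0,0,0,0,0,0.6,0,0,0,0,0,0,0.6,0,0,0,0,0,0,0.6,-20,0,0,0,0,0,0.6,-40,0,0,0,0,0,0.6,-40,0,0,0,0,0,0.6,-40,0,0,0,0,0,0.6]}}

```text
t: 20.42
eef_pos: [490.9, 376.3, 486.1]
tcp_rot: [-2.391, 1.565, -2.557]
ft_force: [0.5, -0.3, -0.3]
opening: 0.6
```

```bash
python3 - <<'E'
from h import *
plan([500,-330,480],np.pi/2)
c=cam('side')
a=c['image'][:,:,::-1]; x=cv2.resize(a[90:220,220:420],None,fx=4,fy=4,interpolation=cv2.INTER_CUBIC)
cv2.imwrite(f'pics/l4.png',x)
E
```

```text
t 20.43 pos [490.9 376.3 486.1] F [ 0.5 -0.3 -0.3] open 0.6 jaw 1.4052 tilt [-0.005 -0.003 -1.   ]
shift tool [   8.3 -695.1  125.4] world [   9.1 -706.3   -6.1]
turn [-0.166 -0.005  0.004] joints [ 0.55  0.42  1.46 -0.    1.27 -0.86]
```

View pics/l4.png

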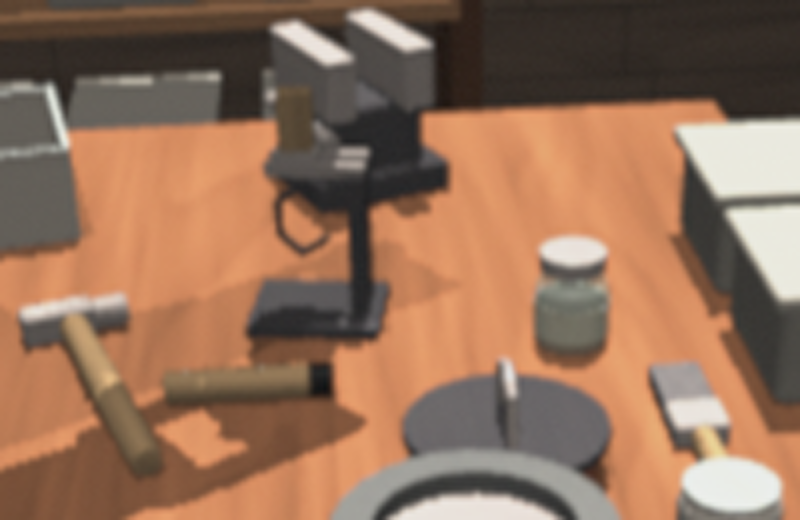

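Call:
{"fn": "jog_arm", "kwargs": {"deltas": [0,-60,12,0,0,0,0.9,0,-60,12,0,0,0,0.9,0,-60,12,0,0,0,0.9,0,-60,12,0,0,0,0.9,0,-60,12,0,0,0,0.9,0,-60,12,0,0,0,0.9,0,-60,12,0,0,0,0.9,0,-60,12,0,0,0,0.9,0,-60,12,0,0,0,0.9,0,-60,12,0,0,0,0.9]}}

```text
t: 21.72
eef_pos: [510.1, -246.4, 491.9]
tcp_rot: [0.355, 1.562, 0.196]
ft_force: [0.7, 0.7, -0.1]
opening: 0.904
```

Call:
{"fn": "jog_arm", "kwargs": {"deltas": [0,0,0,0.18,0,0,0.9,0,0,0,0.18,0,0,0.9,0,0,0,0.18,0,0,0.9,0,0,0,0.18,0,0,0.9,0,0,0,0.18,0,0,0.9,0,0,0,0.18,0,0,0.9,0,0,0,0.18,0,0,0.9,0,0,0,0.15,0,0,0.9,0,0,0,0,0,0,0.9]}}

```text
t: 22.85
eef_pos: [509.2, -251.7, 489.2]
tcp_rot: [1.947, 1.564, 0.327]
ft_force: [0.1, 0.1, -0.0]
opening: 0.902
```

```bash
python3 - <<'E'
from h import *
plan([510,-360,450],0)
E
```

```text
t 22.85 pos [ 509.2 -251.7  489.2] F [ 0.1  0.1 -0. ] open 0.902 jaw -0.0484 tilt [ 0.007  0.002 -1.   ]
shift tool [ 39.    5.8 108.2] world [   0.8 -108.3  -39.2]
turn [-0.048 -0.003 -0.007] joints [-0.58  0.33  1.58  0.01  1.22 -0.53]
```

Call:
{"fn": "jog_arm", "kwargs": {"deltas": [19,3,54,-0.048,-0.003,-0.007,0.9,19,3,54,0,0,0,0.9,0,0,0,0,0,0,0.9]}}

```text
t: 23.22
eef_pos: [513.2, -362.1, 450.4]
tcp_rot: [0.653, 1.569, -0.903]
ft_force: [0.4, 0.8, -0.7]
opening: 0.899
```

```bash
python3 - <<'E'
from h import *
plan([510,-360,450],0)
cam('wrist','w5.png')
E
```

```text
t 23.23 pos [ 513.2 -362.1  450.4] F [ 0.4  0.8 -0.7] open 0.899 jaw 0.0151 tilt [ 0.001 -0.001 -1.   ]
shift tool [ 0.4 -3.2 -2.1] world [-3.2  2.1 -0.4]
turn [ 0.015  0.001 -0.001] joints [-0.72  0.46  1.49 -0.    1.19 -0.73]
```

View pics/w5.png

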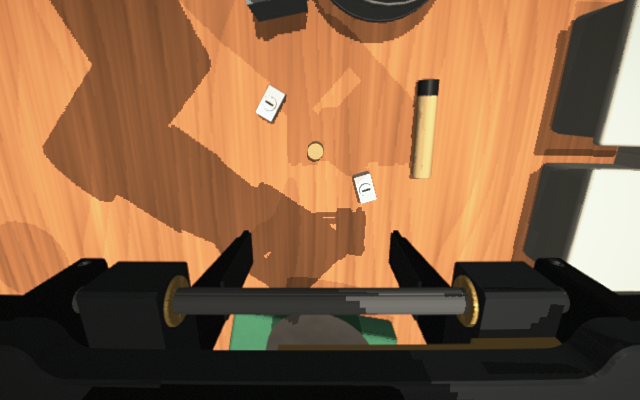

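```bash
cat > blk.py <<'E'
from h import *
c=cam('wrist'); im=c['image'].astype(int)
m=((im.min(2)>170)).astype(np.uint8); m[235:]=0; m[:,430:]=0
cs,_=cv2.findContours(m,cv2.RETR_EXTERNAL,cv2.CHAIN_APPROX_NONE)
for k in cs:
    if cv2.contourArea(k)<100: continue
    P=np.array([onz(c,p,22)[:2] for p in k[:,0,:].astype(float)],np.float32)
    r=cv2.minAreaRect(P); b=cv2.boxPoints(r); e=b[1]-b[0]; f=b[2]-b[1]; 
    if np.hypot(*e)<np.hypot(*f): e=f
    print(k[:,0].mean(0),'ctr',np.round(r[0],1),'size',np.round(r[1],1),'long axis',np.arctan(e[1]/e[0]))
E
python3 blk.py
```

```text
[364.526 188.987] ctr [ 578.2 -384.3] size [23.1 39.1] long axis -1.2613205
[269.5   103.988] ctr [ 447.4 -271.6] size [39.1 23. ] long axis 1.0677559
```

Call:
{"fn": "jog_arm", "kwargs": {"deltas": [30,33,11,0,0,0,0.5,30,33,11,-0.15,0,0,0.5,0,0,0,-0.145,0,0,0.5,30,0,0,0,0,0,0.5,30,0,0,0,0,0,0.5,0,0,0,0,0,0,0.5]}}

```text
t: 24.08
eef_pos: [584.0, -373.7, 335.5]
tcp_rot: [0.63, 1.56, -0.603]
ft_force: [-0.4, -0.8, 0.4]
opening: 0.5
```

```bash
python3 - <<'E'
from h import *
plan([578,-384.6,260],0.31)
E
```

```text
t 24.07 pos [ 584.  -373.7  335.5] F [-0.4 -0.8  0.4] open 0.5 jaw 0.3378 tilt [ 0.009 -0.006 -1.   ]
shift tool [75.5 -9.8  7.7] world [ -6.  -10.9 -75.5]
turn [ 0.028  0.009 -0.006] joints [-0.66  0.65  1.45  0.    1.03 -1.  ]
```

Call:
{"fn": "jog_arm", "kwargs": {"deltas": [35,-9.2,8.4,0.028,0.009,-0.006,0.5,35,0,0,0,0,0,0.5,0,0,0,0,0,0,0.5]}}

```text
t: 24.45
eef_pos: [580.0, -383.4, 270.7]
tcp_rot: [0.694, 1.564, -0.562]
ft_force: [-0.9, -0.4, 0.1]
opening: 0.503
```

```bash
python3 - <<'E'
from h import *
plan([578,-384.6,193],0.31)
E
```

```text
t 24.45 pos [ 580.  -383.4  270.7] F [-0.9 -0.4  0.1] open 0.503 jaw 0.3142 tilt [ 0.006 -0.004 -1.   ]
shift tool [77.7 -2.6  0.1] world [ -2.   -1.2 -77.7]
turn [ 0.004  0.005 -0.005] joints [-0.68  0.73  1.49  0.    0.92 -0.99]
```

Call:
{"fn": "jog_arm", "kwargs": {"deltas": [20,-2.2,0,0.004,0.005,-0.005,0.5,20,0,0,0,0,0,0.5,20,0,0,0,0,0,0.5,10,0,0,0,0,0,0.5,0,0,0,0,0,0,0.5]}}

```text
t: 25.08
eef_pos: [579.0, -384.1, 200.6]
tcp_rot: [0.439, 1.566, -0.82]
ft_force: [0.8, 0.3, 0.1]
opening: 0.495
```

```bash
python3 - <<'E'
from h import *
plan([578,-384.6,193],0.31)
cam('wrist','w6.png')
E
```

```text
t 25.07 pos [ 579.  -384.1  200.6] F [0.8 0.3 0.1] open 0.495 jaw 0.3116 tilt [ 0.003 -0.004 -1.   ]
shift tool [ 7.6 -1.1  0.1] world [-1.  -0.5 -7.6]
turn [ 0.002  0.004 -0.002] joints [-0.68  0.81  1.53 -0.    0.79 -0.99]
```

View pics/w6.png

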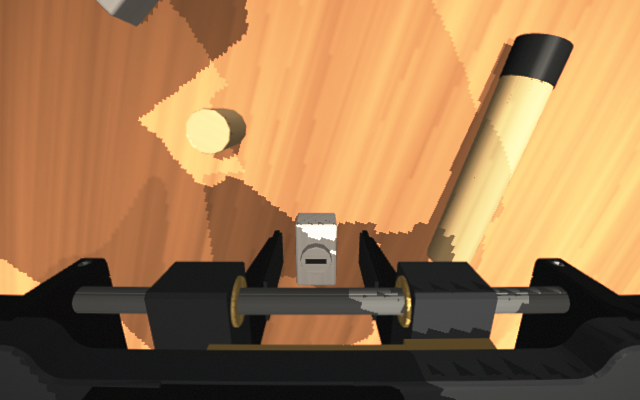

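Call:
{"fn": "jog_arm", "kwargs": {"deltas": [7,-1,0,0,0.004,0,0.5,0,0,0,0,0,0,0,0,0,0,0,0,0,0,0,0,0,0,0,0,0,0,0,0,0,0,0,0,0,0,0,0,0,0,0,0,0,0,0,0,0,0,0,0,0,0,0,0,0,-15,0,0,0,0,0,0,-35,0,0,0,0,0,0]}}

```text
t: 26.38
eef_pos: [577.8, -384.5, 244.5]
tcp_rot: [2.587, 1.569, 1.327]
ft_force: [-0.5, -0.2, -0.8]
opening: 0.252
```

```bash
python3 - <<'E'
from h import *
plan([582.8,-109,340],0)
E
```

```text
t 26.38 pos [ 577.8 -384.5  244.5] F [-0.5 -0.2 -0.8] open 0.252 jaw 0.3115 tilt [ 0.     0.002 -1.   ]
shift tool [ -95.    89.3 -260.8] world [  5.  275.5  95.5]
turn [ 0.311 -0.002 -0.001] joints [-0.68  0.76  1.51  0.    0.88 -1.  ]
```

Call:
{"fn": "jog_arm", "kwargs": {"deltas": [-45,0,0,0,0,0,0,-45,0,0,0,0,0,0,0,14,-40,0,0,0,0,0,14,-40,0,0,0,0,0,14,-40,0,0,0,0,0,14,-40,0,0,0,0,0,14,-40,0,0,0,0,0,14,-40,0,0,0,0,0,0,0,0.155,0,0,0,0,0,0,0.155,0,0,0]}}

```text
t: 27.62
eef_pos: [582.7, -121.8, 352.1]
tcp_rot: [1.181, 1.554, -0.397]
ft_force: [-0.3, 0.5, -1.0]
opening: 0.251
```

```bash
python3 - <<'E'
from h import *
plan([582.8,-109,340],0)
E
```

```text
t 27.62 pos [ 582.7 -121.8  352.1] F [-0.3  0.5 -1. ] open 0.251 jaw -0.0069 tilt [ 0.015 -0.006 -1.   ]
shift tool [ 12.   -0.2 -12.9] world [  0.1  12.8 -12.1]
turn [-0.007  0.006 -0.015] joints [-0.32  0.5   1.7  -0.    0.93 -0.31]
```

Call:
{"fn": "jog_arm", "kwargs": {"deltas": [12,0,-12.8,-0.007,0.006,-0.015,0,25,0,0,0,0,0,0,20,0,0,0,0,0,0,0,0,0,0,0,0,0]}}

```text
t: 28.12
eef_pos: [582.4, -106.5, 294.4]
tcp_rot: [-2.284, 1.57, 2.442]
ft_force: [-0.4, -1.2, -0.7]
opening: 0.249
```

```bash
python3 - <<'E'
from h import *
plan([582.8,-109,236],0)
cam('wrist','w7.png')
E
```

```text
t 28.12 pos [ 582.4 -106.5  294.4] F [-0.4 -1.2 -0.7] open 0.249 jaw 0.0135 tilt [-0.  0. -1.]
shift tool [58.4  0.3  2.6] world [  0.4  -2.5 -58.4]
turn [ 0.013 -0.     0.   ] joints [-0.29  0.57  1.75  0.    0.82 -0.31]
```

View pics/w7.png

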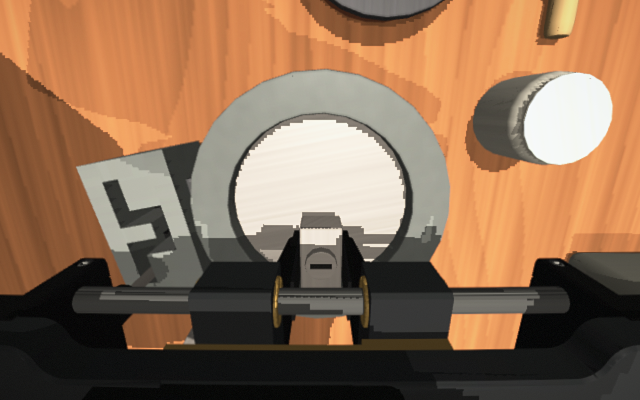

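Call:
{"fn": "jog_arm", "kwargs": {"deltas": [20,0.3,2.5,0.013,0,0,0,18,0,0,0,0,0,0,12,0,0,0,0,0,0,0,0,0,0,0,0,0]}}

```text
t: 28.68
eef_pos: [583.7, -108.7, 246.0]
tcp_rot: [1.343, 1.567, -0.223]
ft_force: [-0.3, -0.2, -1.8]
opening: 0.247
```

```bash
python3 - <<'E'
from h import *
plan([582.8,-109,235],0)
E
```

```text
t 28.68 pos [ 583.7 -108.7  246. ] F [-0.3 -0.2 -1.8] open 0.247 jaw 0.0047 tilt [ 0.004 -0.001 -1.   ]
shift tool [11.  -0.9  0.3] world [ -0.9  -0.3 -11. ]
turn [ 0.005  0.001 -0.004] joints [-0.3   0.64  1.78  0.    0.71 -0.3 ]
```

Down 10 more, open only to 36 % in the well, and rise.

Call:
{"fn": "jog_arm", "kwargs": {"deltas": [6,-0.5,0,0.005,0,-0.004,0,4,0,0,0,0,0,0,0,0,0,0,0,0,0,0,0,0,0,0,0,0.36,0,0,0,0,0,0,0.36,0,0,0,0,0,0,0.36,-10,0,0,0,0,0,0.36,-25,0,0,0,0,0,0.36,-40,0,0,0,0,0,0.36]}}

```text
t: 29.8
eef_pos: [583.3, -108.6, 313.0]
tcp_rot: [-1.257, 1.569, -2.828]
ft_force: [-0.1, 0.2, 0.5]
opening: 0.358
```

```bash
python3 - <<'E'
from h import *
plan([447.6,-271.6,320],-0.503)
cam('wrist','w8.png')
E
```

```text
t 29.8 pos [ 583.3 -108.6  313. ] F [-0.1  0.2  0.5] open 0.358 jaw -0.0002 tilt [-0.002 -0.001 -1.   ]
shift tool [  -6.7 -135.6  163. ] world [-135.7 -163.     7. ]
turn [0.503 0.001 0.001] joints [-0.3   0.55  1.73 -0.    0.86 -0.29]
```

View pics/w8.png

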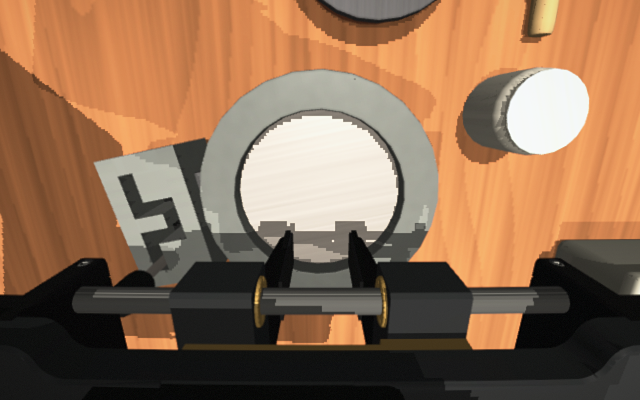

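Call:
{"fn": "jog_arm", "kwargs": {"deltas": [-60,0,0,0,0,0,0.5,0,-30,45,0,0,0,0.5,0,-30,45,0,0,0,0.5,0,-30,45,0,0,0,0.5,0,-30,45,0,0,0,0.5,0,0,0,0.17,0,0,0.5,0,0,0,0.17,0,0,0.5,0,0,0,0.16,0,0,0.5,0,0,0,0,0,0,0.5]}}

```text
t: 30.98
eef_pos: [458.7, -293.7, 384.6]
tcp_rot: [1.548, 1.552, -0.535]
ft_force: [0.3, -0.5, 0.3]
opening: 0.499
```

```bash
python3 - <<'E'
from h import *
plan([447.6,-271.6,260],-0.503)
cam('wrist','w9.png'); cam('side','d9.png')
E
python3 blk.py
```

```text
t 30.98 pos [ 458.7 -293.7  384.6] F [ 0.3 -0.5  0.3] open 0.499 jaw -0.5121 tilt [ 0.016 -0.01  -1.   ]
shift tool [124.1 -22.9 -13.9] world [ -11.1   22.1 -124.6]
turn [-0.009  0.001 -0.019] joints [-0.69  0.4   1.78  0.    0.94 -0.18]
[367.    194.457] ctr [ 507.7 -335.5] size [20.  19.2] long axis 1.0991858
[296.206 172.127] ctr [ 447.3 -271.7] size [39.  23.2] long axis 1.0569131
[216.915  84.508] ctr [ 423.7 -147. ] size [ 8.2 31.6] long axis -1.3620406
[195.716  35.558] ctr [431.2 -95.9] size [43. 16.] long axis 0.27597073
[322.      4.663] ctr [ 556.4 -137.6] size [12.7 98.5] long axis -0.50295544
[241.038  35.859] ctr [ 466.2 -117.5] size [44.3 74. ] long axis -1.3869098
```

View pics/w9.png

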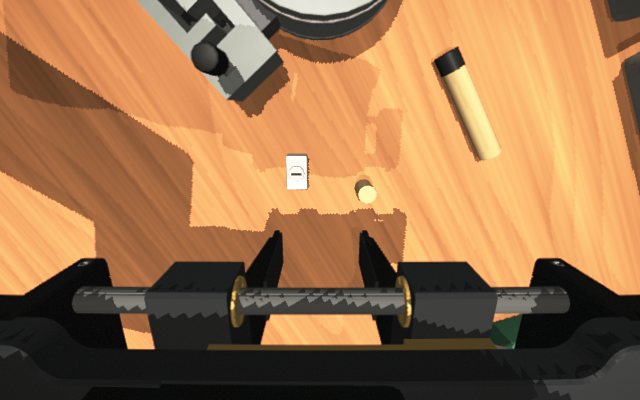

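View pics/d9.png

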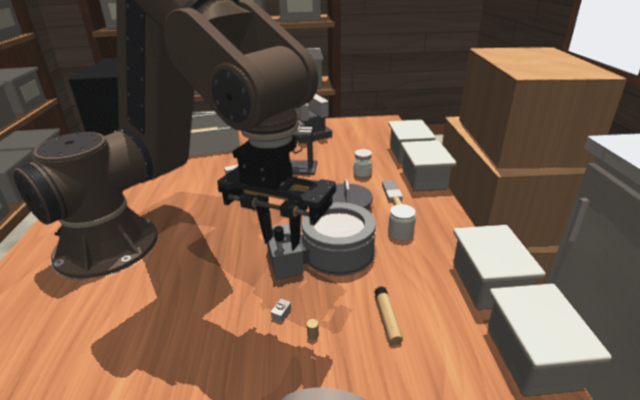

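Call:
{"fn": "jog_arm", "kwargs": {"deltas": [30,-23,-14,0,0,-0.019,0.5,40,0,0,0,0,0,0.5,40,0,0,0,0,0,0.5,0,0,0,0,0,0,0.5]}}

```text
t: 31.62
eef_pos: [446.1, -269.6, 272.5]
tcp_rot: [1.11, 1.569, -0.96]
ft_force: [0.3, 0.0, 1.2]
opening: 0.503
```

```bash
python3 - <<'E'
from h import *
plan([447.5,-271.6,193.5],-0.51)
E
```

```text
t 31.62 pos [ 446.1 -269.6  272.5] F [0.3 0.  1.2] open 0.503 jaw -0.4985 tilt [ 0.001 -0.002 -1.   ]
shift tool [79.  2.  1.] world [  1.4  -2.  -79. ]
turn [ 0.011  0.001 -0.002] joints [-0.67  0.53  1.94 -0.    0.67 -0.17]
```

Call:
{"fn": "jog_arm", "kwargs": {"deltas": [20,2,1,0.011,0,-0.002,0.5,20,0,0,0,0,0,0.5,20,0,0,0,0,0,0.5,12,0,0,0,0,0,0.5,0,0,0,0,0,0,0.5]}}

```text
t: 32.25
eef_pos: [449.9, -273.2, 205.7]
tcp_rot: [1.298, 1.562, -0.775]
ft_force: [-1.0, -0.1, 0.2]
opening: 0.499
```

```bash
python3 - <<'E'
from h import *
plan([447.5,-271.6,193.5],-0.51)
cam('wrist','w10.png')
E
```

```text
t 32.25 pos [ 449.9 -273.2  205.7] F [-1.  -0.1  0.2] open 0.499 jaw -0.5029 tilt [ 0.006 -0.006 -1.   ]
shift tool [12.2 -3.  -0.2] world [ -2.4   1.6 -12.2]
turn [ 0.007  0.002 -0.009] joints [-0.67  0.65  1.97 -0.    0.51 -0.17]
```

View pics/w10.png

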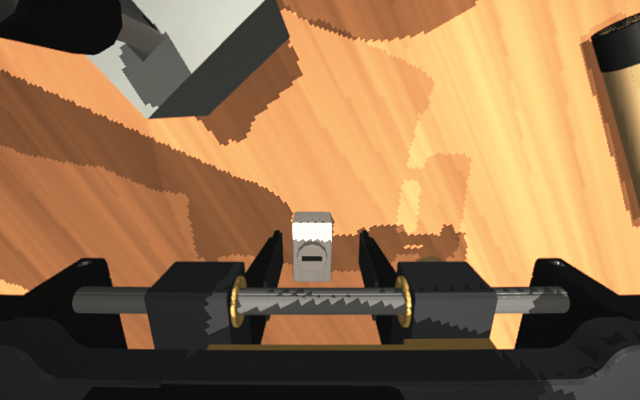

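Call:
{"fn": "jog_arm", "kwargs": {"deltas": [6,-3,0,0.007,0.002,-0.009,0.5,6,0,0,0,0,0,0.5,0,0,0,0,0,0,0,0,0,0,0,0,0,0,0,0,0,0,0,0,0,0,0,0,0,0,0,0,0,0,0,0,0,0,0,0,0,0,0,0,0,0]}}

```text
t: 33.3
eef_pos: [447.5, -271.9, 195.0]
tcp_rot: [1.207, 1.569, -0.873]
ft_force: [0.8, 0.2, -1.6]
opening: 0.248
```

```bash
python3 - <<'E'
from h import *
plan([447.5,-271.6,193.5],-0.51)
E
```

```text
t 33.3 pos [ 447.5 -271.9  195. ] F [ 0.8  0.2 -1.6] open 0.248 jaw -0.51 tilt [ 0.001 -0.002 -1.   ]
shift tool [ 1.5 -0.1 -0.2] world [ 0.   0.3 -1.5]
turn [ 0.     0.001 -0.002] joints [-0.67  0.66  1.98 -0.    0.49 -0.16]
```

Call:
{"fn": "jog_arm", "kwargs": {"deltas": [-20,0,0,0,0,0,0,-40,0,0,0,0,0,0,-50,0,0,0,0,0,0,-50,0,0,0,0,0,0,0,0,0,-0.17,0,0,0,0,0,0,-0.17,0,0,0,0,0,0,-0.17,0,0,0,0,0,0,0,0,0,0]}}

```text
t: 34.3
eef_pos: [446.8, -271.2, 360.2]
tcp_rot: [0.531, 1.57, -1.026]
ft_force: [-0.5, 0.2, -1.0]
opening: 0.25
```

```bash
python3 - <<'E'
from h import *
plan([582.8,-63,350],0)
E
```

```text
t 34.3 pos [ 446.8 -271.2  360.2] F [-0.5  0.2 -1. ] open 0.25 jaw 0.0136 tilt [ 0.001 -0.001 -1.   ]
shift tool [  10.1  138.8 -206.4] world [136.  208.2 -10.2]
turn [ 0.014  0.001 -0.001] joints [-0.67  0.4   1.86 -0.    0.88 -0.69]
```

Call:
{"fn": "jog_arm", "kwargs": {"deltas": [2,28,-41,0.014,0,0,0,2,28,-41,0,0,0,0,2,27,-41,0,0,0,0,2,27,-40,0,0,0,0,2,27,-40,0,0,0,0,0,0,0,0,0,0,0]}}

```text
t: 35.05
eef_pos: [589.4, -63.8, 348.8]
tcp_rot: [-0.389, 1.57, -1.991]
ft_force: [0.1, -0.6, -1.8]
opening: 0.253
```

```bash
python3 - <<'E'
from h import *
plan([582.8,-63,300],0)
cam('wrist','w11.png')
E
```

```text
t 35.05 pos [589.4 -63.8 348.8] F [ 0.1 -0.6 -1.8] open 0.253 jaw -0.0318 tilt [-0.    -0.001 -1.   ]
shift tool [48.8 -6.6 -0.6] world [ -6.6   0.8 -48.8]
turn [-0.032  0.001  0.   ] joints [-0.22  0.51  1.7  -0.    0.93 -0.19]
```

View pics/w11.png

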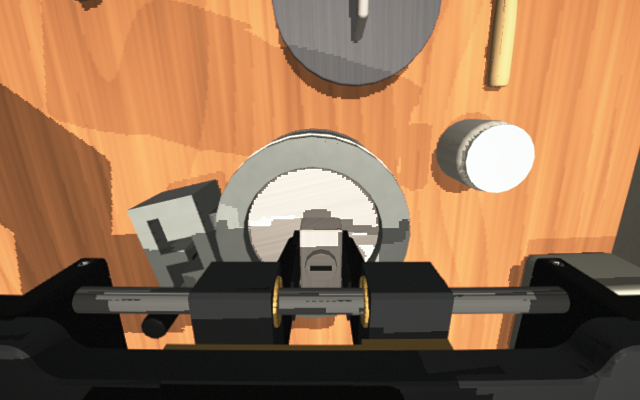

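Call:
{"fn": "jog_arm", "kwargs": {"deltas": [20,-6.6,-1.5,-0.032,0,0,0,25,0,0,0,0,0,0,25,0,0,0,0,0,0,0,0,0,0,0,0,0]}}

```text
t: 35.6
eef_pos: [580.2, -66.4, 277.5]
tcp_rot: [-0.809, 1.569, -2.392]
ft_force: [0.1, -0.4, -1.3]
opening: 0.25
```

```bash
python3 - <<'E'
from h import *
plan([582.8,-62,236],0)
E
```

```text
t 35.6 pos [580.2 -66.4 277.5] F [ 0.1 -0.4 -1.3] open 0.25 jaw -0.0128 tilt [-0.001 -0.001 -1.   ]
shift tool [41.5  2.6 -4.5] world [  2.6   4.4 -41.5]
turn [-0.013  0.001  0.001] joints [-0.23  0.59  1.78 -0.    0.77 -0.21]
```

Call:
{"fn": "jog_arm", "kwargs": {"deltas": [0,2.6,-4.4,-0.013,0,0,0,0,0,0,0,0,0,0,15,0,0,0,0,0,0,12,0,0,0,0,0,0,8,0,0,0,0,0,0,0,0,0,0,0,0,0]}}

```text
t: 36.35
eef_pos: [583.0, -62.7, 242.4]
tcp_rot: [0.525, 1.568, -1.048]
ft_force: [0.7, 1.3, -1.2]
opening: 0.249
```

```bash
python3 - <<'E'
from h import *
plan([582.8,-62,236],0)
E
```

```text
t 36.35 pos [583.  -62.7 242.4] F [ 0.7  1.3 -1.2] open 0.249 jaw -0.002 tilt [ 0.001 -0.002 -1.   ]
shift tool [ 6.4 -0.2 -0.7] world [-0.2  0.7 -6.4]
turn [-0.002  0.002 -0.001] joints [-0.22  0.64  1.8  -0.    0.7  -0.22]
```

Call:
{"fn": "jog_arm", "kwargs": {"deltas": [4,0,0,0,0,0,0,2,0,0,0,0,0,0,0,0,0,0,0,0,0,0,0,0,0,0,0,0.36,0,0,0,0,0,0,0.36,0,0,0,0,0,0,0.36,-10,0,0,0,0,0,0.36,-25,0,0,0,0,0,0.36,-40,0,0,0,0,0,0.36,-50,0,0,0,0,0,0.36]}}

```text
t: 37.6
eef_pos: [582.8, -62.5, 364.3]
tcp_rot: [-1.109, 1.568, -2.682]
ft_force: [0.7, 0.1, 0.5]
opening: 0.362
```

```bash
python3 - <<'E'
from h import *
plan([413,389,480],np.pi/2-.166)
c=cam('scene','s5.png')
a=c['image'][:,:,::-1]; x=cv2.resize(a[150:290,190:390],None,fx=4,fy=4,interpolation=cv2.INTER_CUBIC)
cv2.imwrite(f'pics/s5c.png',x); cam('side','d5.png')
E
```

```text
t 37.6 pos [582.8 -62.5 364.3] F [0.7 0.1 0.5] open 0.362 jaw -0.0021 tilt [-0.002 -0.001 -1.   ]
shift tool [-115.8 -171.  -451. ] world [-169.8  451.5  115.7]
turn [-1.407 -0.001  0.003] joints [-0.22  0.48  1.7  -0.    0.96 -0.22]
```

View pics/s5c.png

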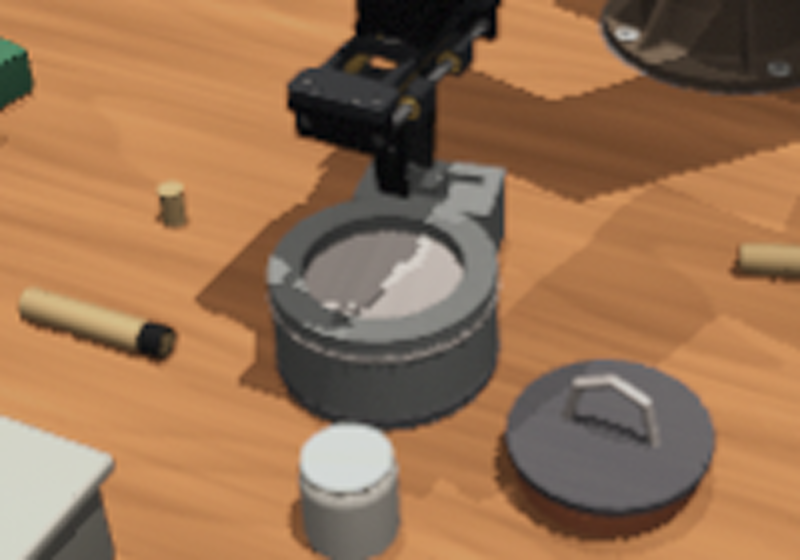

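View pics/d5.png

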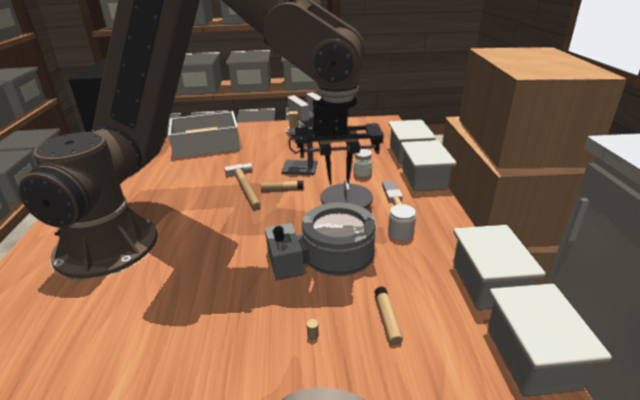

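Call:
{"fn": "jog_arm", "kwargs": {"deltas": [-50,0,50,0,0,0,0.6,0,0,50,0,0,0,0.6,0,0,0,0,0,0,0.6]}}

```text
t: 38.08
eef_pos: [582.2, -155.7, 412.2]
tcp_rot: [1.13, 1.561, -0.441]
ft_force: [-0.8, -0.4, -0.5]
opening: 0.584
```

```bash
python3 - <<'E'
from h import *
plan([413,389,480],np.pi/2-.166)
c=cam('wrist','w12.png')
E
```

```text
t 38.08 pos [ 582.2 -155.7  412.2] F [-0.8 -0.4 -0.5] open 0.584 jaw -0.0001 tilt [ 0.009 -0.004 -1.   ]
shift tool [ -71.6 -168.6 -544.4] world [-169.2  544.7   67.8]
turn [-1.405  0.01  -0.004] joints [-0.37  0.45  1.61 -0.    1.07 -0.37]
```

View pics/w12.png

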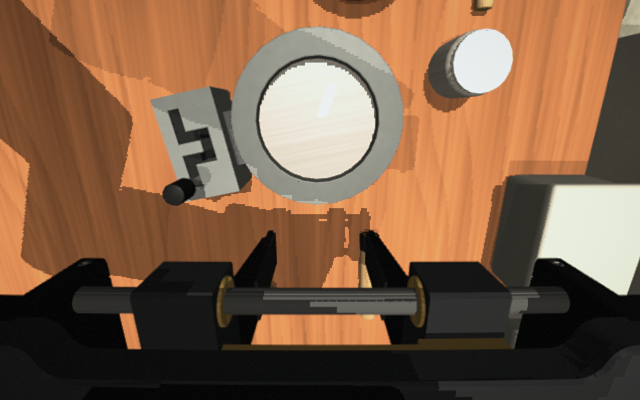

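```bash
python3 - <<'E'
import cv2,numpy as np
a=cv2.imread('pics/w12.png')[45:190,245:390].astype(float)
print(a[20:130:10,20:130:10].min(2).astype(int))
b=np.clip((a-180)*255/75,0,255).astype(np.uint8)
x=cv2.resize(b,None,fx=4,fy=4,interpolation=cv2.INTER_CUBIC)
cv2.imwrite('pics/w12c.png',x)
E
```

```text
[[140 143  54 103 229 233 232 108  54 149 150]
 [142  33 229 228 230 231 233 226 228 101 148]
 [ 80 227 223 225 229 228 231 230 228 226  96]
 [185 222 224 224 227 228 235 228 223 221 222]
 [218 221 225 222 221 223 237 225 226 225 223]
 [212 219 220 219 223 223 236 221 222 223 221]
 [211 216 217 215 221 221 218 220 220 218 222]
 [210 204 216 215 218 223 221 217 211 214 211]
 [146 210 206 205 208 210 208 211 211 212 212]
 [139 202 205 209 206 209 204 205 207 213  38]
 [138 138 201 201 208 207 205 209 209  49 141]]
```

View pics/w12c.png

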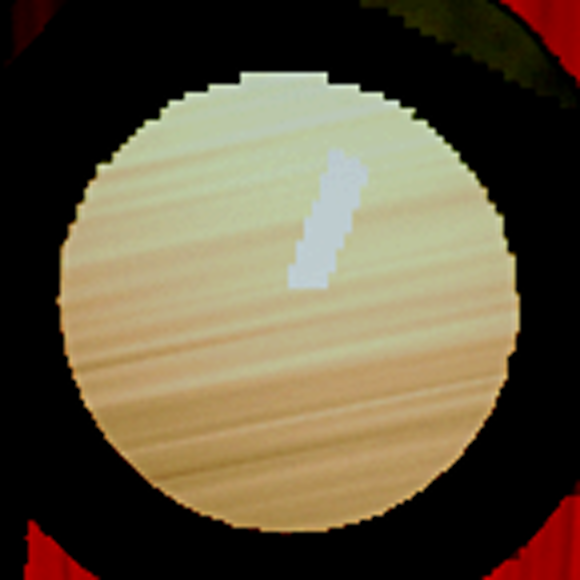

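```bash
python3 - <<'E'
from h import *
c=cam('side','d6.png');a=c['image'][:,:,::-1]
cv2.imwrite('pics/d6c.png',cv2.resize(a[195:280,290:385],None,fx=7,fy=7,interpolation=cv2.INTER_CUBIC))
c=cam('scene','s6.png');a=c['image'][:,:,::-1]
cv2.imwrite('pics/s6c.png',cv2.resize(a[190:260,250:325],None,fx=8,fy=8,interpolation=cv2.INTER_CUBIC))
E
```

```text
(no output)
```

View pics/d6c.png

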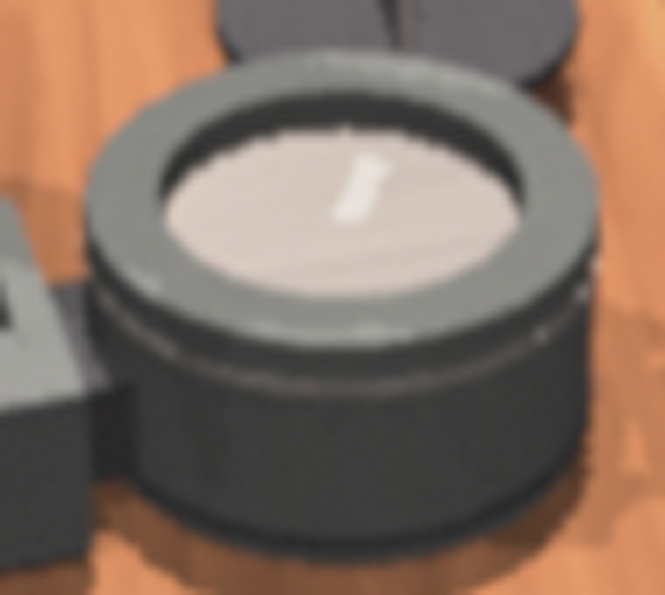

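View pics/s6c.png

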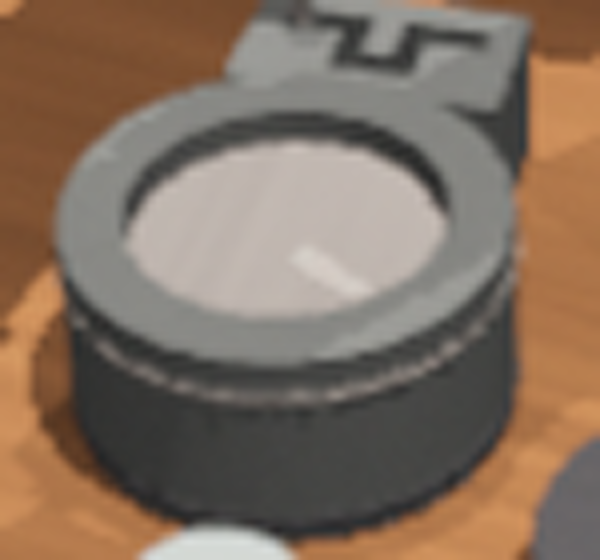

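View pics/s6.png

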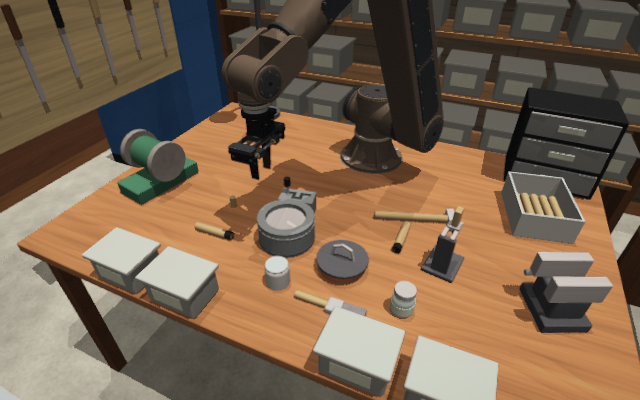

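Call:
{"fn": "jog_arm", "kwargs": {"deltas": [-40,0,0,-0.176,0.005,0,0.6,-34,0,0,-0.176,0,0,0.6,0,0,0,-0.176,0,0,0.6,0,0,0,-0.176,0,0,0.6,0,0,0,-0.176,0,0,0.6,0,0,0,-0.176,0,0,0.6,0,0,0,-0.176,0,0,0.6,0,0,0,-0.173,0,0,0.6,0,0,0,0,0,0,0.6]}}

```text
t: 39.35
eef_pos: [582.7, -140.6, 485.4]
tcp_rot: [1.422, 1.565, 1.316]
ft_force: [0.1, 0.1, -0.5]
opening: 0.603
```

```bash
python3 - <<'E'
from h import *
plan([491,376,486],np.pi/2-.166)
E
```

```text
t 39.35 pos [ 582.7 -140.6  485.4] F [ 0.1  0.1 -0.5] open 0.603 jaw 1.4654 tilt [ 0.001  0.006 -1.   ]
shift tool [   2.1  504.1 -145.5] world [-91.7 516.6   0.6]
turn [ 0.061  0.001 -0.006] joints [-0.35  0.39  1.51  0.01  1.24 -1.82]
```

Call:
{"fn": "jog_arm", "kwargs": {"deltas": [0,54,-15,0.06,0,-0.006,0.6,0,53,-19,0,0,0,0.6,0,53,-19,0,0,0,0.6,0,53,-19,0,0,0,0.6,0,53,-19,0,0,0,0.6,0,53,-19,0,0,0,0.6,0,53,-19,0,0,0,0.6,0,53,-19,0,0,0,0.6,0,53,-19,0,0,0,0.6,0,0,0,0,0,0,0.6]}}

```text
t: 40.6
eef_pos: [496.4, 381.1, 483.3]
tcp_rot: [-2.906, 1.568, -3.115]
ft_force: [-0.1, -0.7, -0.3]
opening: 0.6
```

```bash
python3 - <<'E'
from h import *
plan([490.7,376,440],np.pi/2-.166)
cam('wrist','w13.png')
E
```

```text
t 40.6 pos [496.4 381.1 483.3] F [-0.1 -0.7 -0.3] open 0.6 jaw 1.3613 tilt [-0.002 -0.    -1.   ]
shift tool [43.3 -6.1 -4.4] world [ -5.7  -5.1 -43.3]
turn [-0.043 -0.002  0.001] joints [ 0.55  0.43  1.45  0.    1.27 -0.81]
```

View pics/w13.png

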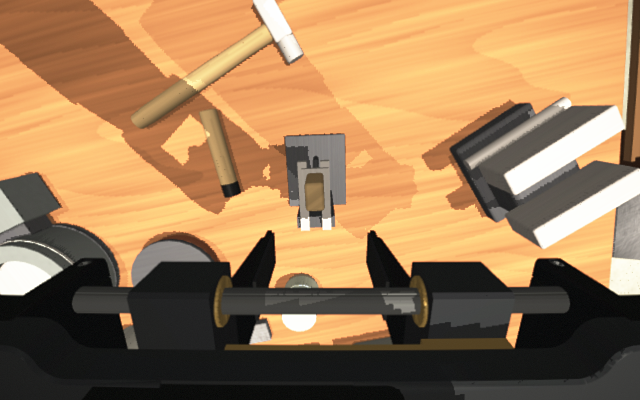

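Lifter hangs as before; grip at (315,195). Descend and grip.

Call:
{"fn": "jog_arm", "kwargs": {"deltas": [20,-6,-4.4,-0.043,0,0,0.6,30,0,0,0,0,0,0.6,0,0,0,0,0,0,0.6]}}

```text
t: 41.02
eef_pos: [490.7, 372.5, 432.7]
tcp_rot: [-2.507, 1.568, -2.682]
ft_force: [-0.3, -0.7, 0.8]
opening: 0.6
```

```bash
python3 - <<'E'
from h import *
plan([490.9,376,344.9],np.pi/2-.166)
E
```

```text
t 41.02 pos [490.7 372.5 432.7] F [-0.3 -0.7  0.8] open 0.6 jaw 1.3964 tilt [-0.002 -0.001 -1.   ]
shift tool [87.8  3.6 -0.2] world [  0.2   3.5 -87.8]
turn [-0.008 -0.002  0.001] joints [ 0.54  0.45  1.55  0.    1.15 -0.85]
```

Call:
{"fn": "jog_arm", "kwargs": {"deltas": [15,3.5,0,-0.008,-0.002,0.001,0.6,25,0,0,0,0,0,0.6,25,0,0,0,0,0,0.6,14,0,0,0,0,0,0.6,0,0,0,0,0,0,0.6]}}

```text
t: 41.65
eef_pos: [492.7, 375.3, 354.0]
tcp_rot: [0.615, 1.565, 0.444]
ft_force: [-0.3, -0.6, 0.7]
opening: 0.6
```

```bash
python3 - <<'E'
from h import *
plan([490.9,376,344.9],np.pi/2-.166)
E
```

```text
t 41.65 pos [492.7 375.3 354. ] F [-0.3 -0.6  0.7] open 0.6 jaw 1.3998 tilt [ 0.005  0.002 -1.   ]
shift tool [ 9.1  0.4 -1.9] world [-1.8  0.7 -9.1]
turn [-0.005  0.005 -0.003] joints [ 0.54  0.53  1.63 -0.    0.97 -0.85]
```

Call:
{"fn": "jog_arm", "kwargs": {"deltas": [9,0.4,-1.5,-0.005,0.005,-0.003,0.6,0,0,0,0,0,0,0,0,0,0,0,0,0,0,0,0,0,0,0,0,0,0,0,0,0,0,0,0,0,0,0,0,0,0,0,0,0,0,0,0,0,0,0,0,0,0,0,0,0,0,0,0,0,0,0,0,0,0,0,0,0,0,0]}}

```text
t: 42.9
eef_pos: [491.5, 376.2, 347.0]
tcp_rot: [0.849, 1.567, 0.683]
ft_force: [0.5, 0.2, -0.7]
opening: 0.189
```

```bash
python3 - <<'E'
from h import *
plan([490.9,376,344.9],np.pi/2-.166)
E
```

```text
t 42.9 pos [491.5 376.2 347. ] F [ 0.5  0.2 -0.7] open 0.189 jaw 1.405 tilt [ 0.003  0.002 -1.   ]
shift tool [ 2.1 -0.3 -0.6] world [-0.6 -0.2 -2.1]
turn [ 0.     0.002 -0.003] joints [ 0.55  0.54  1.64  0.    0.96 -0.86]
```

Call:
{"fn": "jog_arm", "kwargs": {"deltas": [-8,0,0,0,0,0,0,-8,0,0,0,0,0,0,0,0,0,0,0,0,0,0,0,-25,0,0,0,0,0,0,-30,0,0,0,0,0,0,-30,0,0,0,0,0,-40,0,0,0,0,0,0,-40,0,0,0,0,0,0,-40,0,0,0,0,0,0,0,0,0,0,0,0,0]}}

```text
invalid input
```

```bash
python3 - <<'E'
from h import *
plan([690,110,482],np.pi/2)
E
```

```text
t 42.9 pos [491.5 376.2 347. ] F [ 0.5  0.2 -0.7] open 0.189 jaw 1.405 tilt [ 0.003  0.002 -1.   ]
shift tool [-135.1 -229.5  240. ] world [ 198.5 -266.2  135. ]
turn [-0.166  0.003 -0.002] joints [ 0.55  0.54  1.64  0.    0.96 -0.86]
```

Miscounted the list; resend.

Call:
{"fn": "jog_arm", "kwargs": {"deltas": [-8,0,0,0,0,0,0,-8,0,0,0,0,0,0,0,0,0,0,0,0,0,0,0,-25,0,0,0,0,0,0,-30,0,0,0,0,0,0,-30,0,0,0,0,0,0,0,0,0,0,0]}}

```text
t: 43.78
eef_pos: [405.5, 390.2, 364.0]
tcp_rot: [0.851, 1.567, 0.684]
ft_force: [0.3, -0.3, -1.3]
opening: 0.186
```

Call:
{"fn": "jog_arm", "kwargs": {"deltas": [-40,0,0,0,0,0,0,-40,0,0,0,0,0,0,-40,0,0,0,0,0,0,0,0,0,0,0,0,0]}}

```text
t: 44.28
eef_pos: [407.1, 389.7, 487.5]
tcp_rot: [0.722, 1.567, 0.555]
ft_force: [-0.6, -0.3, -2.2]
opening: 0.186
```

```bash
python3 - <<'E'
from h import *
plan([690,110,482],np.pi/2)
E
```

```text
t 44.27 pos [407.1 389.7 487.5] F [-0.6 -0.3 -2.2] open 0.186 jaw 1.4038 tilt [ 0.003  0.002 -1.   ]
shift tool [   5.9 -228.8  325.4] world [ 282.9 -279.7   -5.5]
turn [-0.167  0.003 -0.002] joints [ 0.65  0.33  1.6  -0.    1.21 -0.76]
```

Call:
{"fn": "jog_arm", "kwargs": {"deltas": [0,-28,40,0,0,0,0,0,-28,40,0,0,0,0,0,-28,40,0,0,0,0,0,-28,40,0,0,0,0,0,-28,40,0,0,0,0,0,-28,40,0,0,0,0,0,-28,40,0,0,0,0,0,-28,40,0,0,0,0,0,0,0,-0.167,0,0,0,0,0,0,0,0,0,0]}}

```text
t: 45.52
eef_pos: [698.5, 102.6, 471.6]
tcp_rot: [-3.071, 1.559, -3.07]
ft_force: [0.2, -0.2, -2.3]
opening: 0.188
```

```bash
python3 - <<'E'
from h import *
plan([690,110,482],np.pi/2)
c=cam('wrist','w14.png')
a=c['image'][:,:,::-1]; cv2.imwrite('pics/w14c.png',cv2.resize(a[30:220,220:420],None,fx=4,fy=3*4/3,interpolation=cv2.INTER_CUBIC)[:600])
E
```

```text
t 45.52 pos [698.5 102.6 471.6] F [ 0.2 -0.2 -2.3] open 0.188 jaw 1.5715 tilt [-0.012 -0.001 -1.   ]
shift tool [-10.3   7.4  -8.7] world [-8.5  7.4 10.4]
turn [ 0.001 -0.012  0.001] joints [ 0.05  0.57  1.24 -0.    1.34 -1.52]
```

View pics/w14.png

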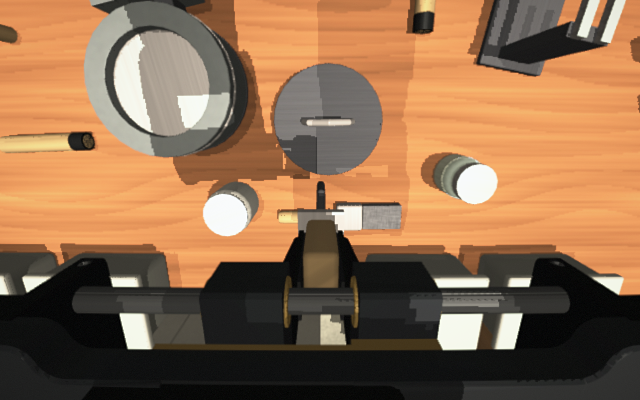

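View pics/w14c.png

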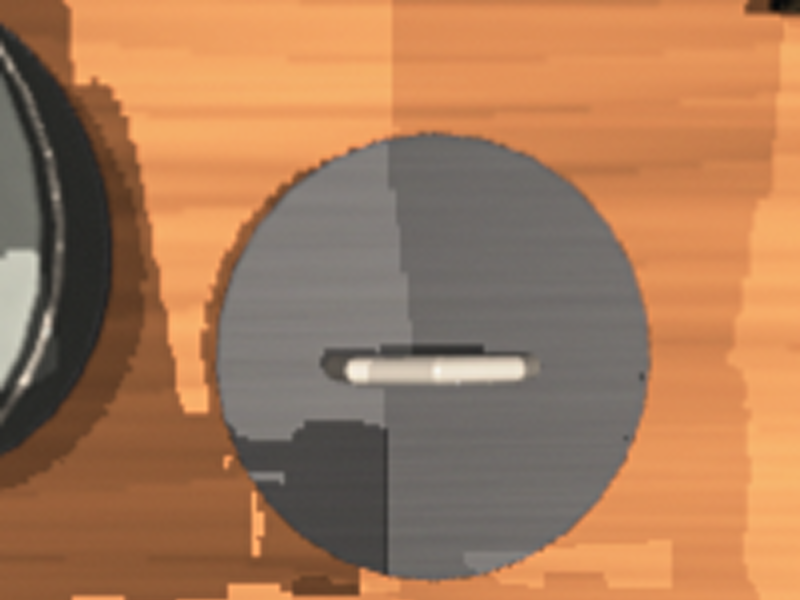

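```bash
python3 - <<'E'
from h import *
d=cam('side')
for z in (90,80,75,70,60,40): print(z,proj(d,[582.8,-86+60,z]),proj(d,[582.8,-86-60,z]))
print('rim far',290+340/7,195+92/7,'surface far',195+129/7,'near',195+295/7)
w=cam('wrist')
W=lambda x,y:(220+x/4-.4,30+y/4-.4)
from scipy.optimize import least_squares
def circ(c,pts,z,r):
    P=np.array([onz(c,p,z)[:2] for p in pts])
    q=least_squares(lambda a:np.hypot(P[:,0]-a[0],P[:,1]-a[1])-r,P.mean(0)); return q.x,q.fun
print('lid',circ(w,[W(217,355),W(650,355),W(430,133),W(430,579)],40,73))
L=onz(w,W(345,370),74);P=onz(w,W(435,369),85);R=onz(w,W(525,368),74); print(L,P,R)
E
```

```text
90 [336.098 207.257] [341.863 236.604]
80 [336.113 210.736] [341.846 240.308]
75 [336.121 212.461] [341.837 242.143]
70 [336.128 214.178] [341.828 243.968]
60 [336.143 217.584] [341.811 247.586]
40 [336.172 224.292] [341.777 254.696]
rim far 338.57142857142856 208.14285714285714 surface far 213.42857142857142 near 237.14285714285714
lid (array([626.606, 113.774]), array([-0.588, -0.611, -0.697, -0.759]))
[626.871  85.793  74.   ] [626.334 113.175  85.   ] [626.304 141.09   74.   ]
```

Call:
{"fn": "jog_arm", "kwargs": {"deltas": [0,5,-38,0.001,-0.012,0,0,0,3,-38,0,0,0,0,0,2,-38,0,0,0,0,0,0,-38,0,0,0,0,40,0,0,0,0,0,0,40,0,0,0,0,0,0,30,0,0,0,0,0,0,0,0,0,0,0,0,0]}}

```text
t: 46.68
eef_pos: [537.9, 118.6, 362.9]
tcp_rot: [0.034, 1.562, 0.021]
ft_force: [-0.2, 0.3, -0.4]
opening: 0.186
```

```bash
python3 - <<'E'
from h import *
plan([555,113,348],np.pi/2)
E
```

```text
t 46.67 pos [537.9 118.6 362.9] F [-0.2  0.3 -0.4] open 0.186 jaw 1.5573 tilt [ 0.009  0.    -1.   ]
shift tool [15.  -5.4 17. ] world [ 17.1  -5.6 -14.9]
turn [-0.013  0.009 -0.   ] joints [ 0.1   0.43  1.79 -0.    0.91 -1.46]
```

Call:
{"fn": "jog_arm", "kwargs": {"deltas": [15,-5.4,5,-0.013,0.009,0,0,0,0,0,0,0,0,0]}}

```text
t: 46.92
eef_pos: [543.5, 113.2, 349.1]
tcp_rot: [0.175, 1.568, 0.174]
ft_force: [-0.3, 0.7, -2.1]
opening: 0.189
```

```bash
python3 - <<'E'
from h import *
plan([625.5,113,348],np.pi/2)
E
```

```text
t 46.92 pos [543.5 113.2 349.1] F [-0.3  0.7 -2.1] open 0.189 jaw 1.5706 tilt [ 0.003  0.    -1.   ]
shift tool [ 1.4 -0.2 81.9] world [82.  -0.2 -1.1]
turn [-0.     0.003 -0.001] joints [ 0.09  0.46  1.8   0.    0.89 -1.48]
```

Call:
{"fn": "jog_arm", "kwargs": {"deltas": [1,0,15,0,0.003,0,0,0,0,15,0,0,0,0,0,0,15,0,0,0,0,0,0,15,0,0,0,0,0,0,14,0,0,0,0,0,0,0,0,0,0,0]}}

```text
t: 47.68
eef_pos: [624.6, 112.8, 352.1]
tcp_rot: [0.16, 1.564, 0.158]
ft_force: [0.1, -1.0, -1.3]
opening: 0.188
```

```bash
python3 - <<'E'
from h import *
plan([625.5,113,348],np.pi/2)
c=cam('side')
a=c['image'][:,:,::-1]; x=cv2.resize(a[90:220,270:420],None,fx=4.5,fy=4.5,interpolation=cv2.INTER_CUBIC)
cv2.imwrite(f'pics/l6.png',x)
E
```

```text
t 47.67 pos [624.6 112.8 352.1] F [ 0.1 -1.  -1.3] open 0.188 jaw 1.5686 tilt [ 0.007  0.001 -1.   ]
shift tool [4.1 0.2 0.9] world [ 0.9  0.2 -4.1]
turn [-0.002  0.007 -0.001] joints [ 0.07  0.56  1.59  0.    0.98 -1.49]
```

View pics/l6.png

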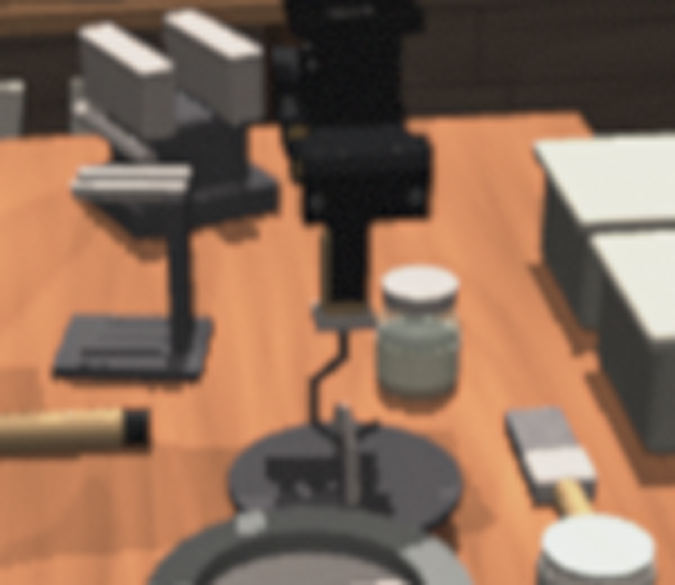

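Hooked under the loop. Level the tool and lift slowly.

Call:
{"fn": "jog_arm", "kwargs": {"deltas": [-4,0,1,0.002,0.007,0,0,-4,0,0,0,0,0,0,-4,0,0,0,0,0,0,-4,0,0,0,0,0,0,-4,0,0,0,0,0,0,-5,0,0,0,0,0,0,-5,0,0,0,0,0,0,0,0,0,0,0,0,0]}}

```text
t: 48.72
eef_pos: [624.1, 112.9, 384.0]
tcp_rot: [2.813, 1.568, 2.809]
ft_force: [0.4, 0.4, -5.2]
opening: 0.185
```

```bash
python3 - <<'E'
from h import *
plan([580,-86,476],np.pi/2)
c=cam('side')
a=c['image'][:,:,::-1]; x=cv2.resize(a[90:220,270:420],None,fx=4.5,fy=4.5,interpolation=cv2.INTER_CUBIC)
cv2.imwrite(f'pics/l7.png',x)
E
```

```text
t 48.73 pos [624.1 112.9 384. ] F [ 0.4  0.4 -5.2] open 0.185 jaw 1.5667 tilt [-0.003  0.001 -1.   ]
shift tool [ -92.1 -199.   -43.5] world [ -44.1 -198.9   92. ]
turn [-0.004 -0.003 -0.001] joints [ 0.07  0.52  1.56  0.    1.06 -1.49]
```

View pics/l7.png

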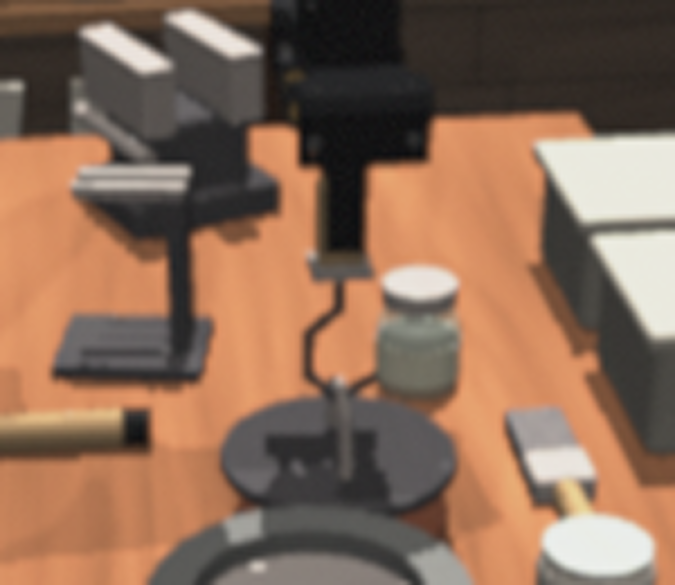

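Call:
{"fn": "jog_arm", "kwargs": {"deltas": [-5,0,0,0,-0.003,0,0,-10,0,0,-0.004,0,0,0,-15,0,0,0,0,0,0,-16,0,0,0,0,0,0,-16,0,0,0,0,0,0,-14,0,0,0,0,0,0,-8,0,0,0,0,0,0,-4,0,0,0,0,0,0,0,0,0,0,0,0,0]}}

```text
t: 49.9
eef_pos: [623.8, 112.8, 478.8]
tcp_rot: [0.748, 1.569, 0.749]
ft_force: [-0.8, 0.1, -6.0]
opening: 0.184
```

Call:
{"fn": "jog_arm", "kwargs": {"deltas": [0,-4,-1,0,0,0,0,0,-8,-2,0,0,0,0,0,-12,-2,0,0,0,0,0,-16,-4,0,0,0,0,0,-18,-4,0,0,0,0,0,-18,-4,0,0,0,0,0,-18,-4,0,0,0,0,0,-18,-4,0,0,0,0,0,-18,-4,0,0,0,0,0,-17,-3,0,0,0,0]}}

```text
t: 51.15
eef_pos: [589.3, -44.9, 477.5]
tcp_rot: [2.843, 1.57, 2.843]
ft_force: [0.1, -0.6, -5.4]
opening: 0.186
```

```bash
python3 - <<'E'
from h import *
plan([581,-86,476],np.pi/2)
E
```

```text
t 51.15 pos [589.3 -44.9 477.5] F [ 0.1 -0.6 -5.4] open 0.186 jaw 1.5706 tilt [-0.001  0.    -1.   ]
shift tool [  1.5 -41.1  -8.3] world [ -8.3 -41.1  -1.5]
turn [-0.    -0.001 -0.   ] joints [-0.19  0.38  1.55  0.    1.22 -1.76]
```

Call:
{"fn": "jog_arm", "kwargs": {"deltas": [0,-13,-3,0,0,0,0,0,-10,-2,0,0,0,0,0,-7,-1.5,0,0,0,0,0,-4,-1,0,0,0,0,0,-3,0,0,0,0,0,0,0,0,0,0,0,0,0,0,0,0,0,0,0]}}

```text
t: 52.02
eef_pos: [581.3, -84.8, 477.4]
tcp_rot: [2.484, 1.57, 2.484]
ft_force: [-0.7, 0.2, -5.5]
opening: 0.187
```

```bash
python3 - <<'E'
from h import *
plan([581,-86,450],np.pi/2)
c=cam('wrist','w15.png')
c=cam('side')
a=c['image'][:,:,::-1]; x=cv2.resize(a[130:280,270:400],None,fx=4,fy=4,interpolation=cv2.INTER_CUBIC)
cv2.imwrite(f'pics/l8.png',x)
c=cam('scene')
a=c['image'][:,:,::-1]; x=cv2.resize(a[130:270,220:360],None,fx=4,fy=4,interpolation=cv2.INTER_CUBIC)
cv2.imwrite(f'pics/s8.png',x)
E
```

```text
t 52.02 pos [581.3 -84.8 477.4] F [-0.7  0.2 -5.5] open 0.187 jaw 1.5703 tilt [-0.001  0.001 -1.   ]
shift tool [27.4 -1.3 -0.3] world [ -0.3  -1.2 -27.4]
turn [-0.001 -0.001 -0.001] joints [-0.26  0.37  1.55  0.    1.22 -1.83]
```

View pics/w15.png

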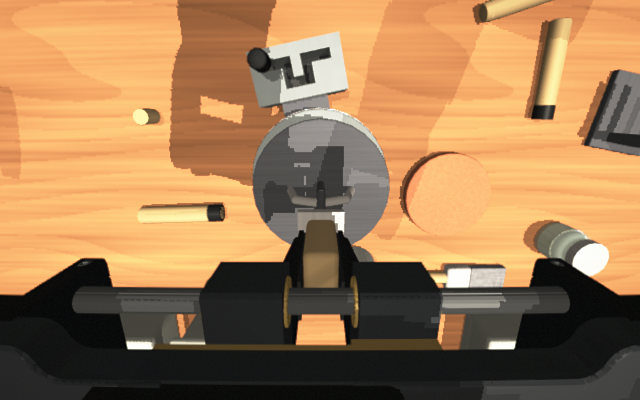

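View pics/l8.png

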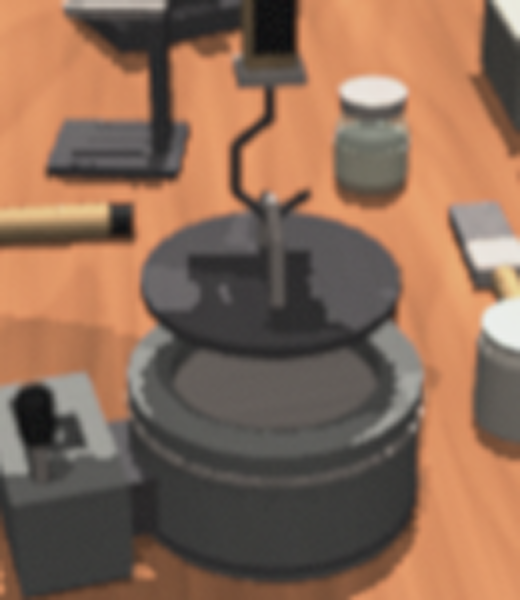

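View pics/s8.png

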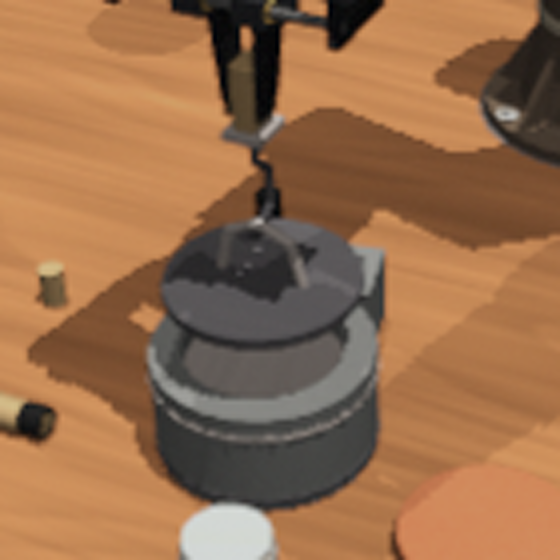

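Call:
{"fn": "jog_arm", "kwargs": {"deltas": [4,-0.8,0,0,0,0,0,10,0,0,0,0,0,0,10,0,0,0,0,0,0,8,0,0,0,0,0,0,4,0,0,0,0,0,0,0,0,0,0,0,0,0]}}

```text
t: 52.92
eef_pos: [581.3, -85.4, 438.0]
tcp_rot: [2.715, 1.568, 2.714]
ft_force: [0.6, -0.6, -5.8]
opening: 0.187
```

```bash
python3 - <<'E'
from h import *
plan([581.2,-85.7,426],np.pi/2)
c=cam('side')
a=c['image'][:,:,::-1]; x=cv2.resize(a[130:280,270:400],None,fx=4,fy=4,interpolation=cv2.INTER_CUBIC)
cv2.imwrite(f'pics/l9.png',x)
c=cam('scene')
a=c['image'][:,:,::-1]; x=cv2.resize(a[130:270,220:360],None,fx=4,fy=4,interpolation=cv2.INTER_CUBIC)
cv2.imwrite(f'pics/s9.png',x)
E
```

```text
t 52.92 pos [581.3 -85.4 438. ] F [ 0.6 -0.6 -5.8] open 0.187 jaw 1.5706 tilt [-0.002  0.001 -1.   ]
shift tool [12.  -0.3 -0.1] world [ -0.1  -0.3 -12. ]
turn [-0.    -0.002 -0.001] joints [-0.26  0.41  1.61  0.    1.13 -1.83]
```

View pics/l9.png

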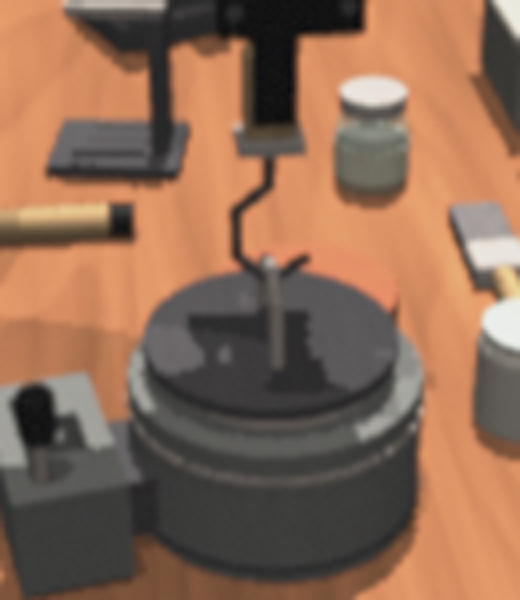

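View pics/s9.png

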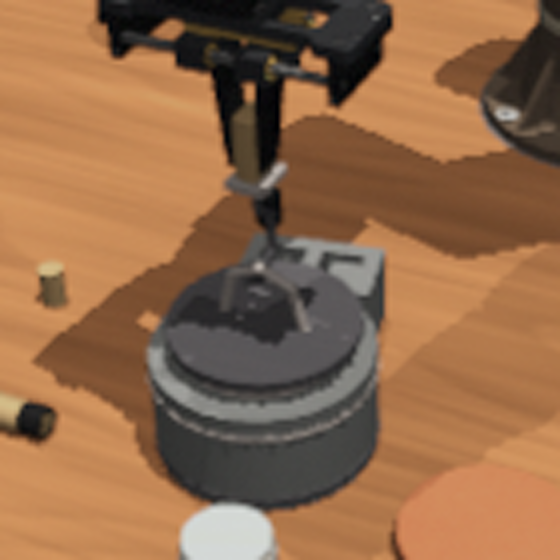

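Call:
{"fn": "jog_arm", "kwargs": {"deltas": [2,0,2.5,0,-0.002,0,0,3,0,0,0,0,0,0,3,0,0,0,0,0,0,3,0,0,0,0,0,0,0,0,0,0,0,0,0]}}

```text
t: 53.65
eef_pos: [584.0, -85.4, 427.2]
tcp_rot: [0.459, 1.569, 0.459]
ft_force: [-0.4, -0.3, -5.4]
opening: 0.185
```

Call:
{"fn": "jog_arm", "kwargs": {"deltas": [2,0,0,0,0,0,0,2,0,0,0,0,0,0,0,0,0,0,0,0,0]}}

```text
t: 54.02
eef_pos: [584.1, -85.5, 423.9]
tcp_rot: [0.028, 1.567, 0.028]
ft_force: [-0.5, 0.7, -2.1]
opening: 0.183
```

```bash
python3 - <<'E'
from h import *
plan([581.2,-85.7,426],np.pi/2)
c=cam('side')
a=c['image'][:,:,::-1]; x=cv2.resize(a[130:280,270:400],None,fx=4,fy=4,interpolation=cv2.INTER_CUBIC)
cv2.imwrite(f'pics/l10.png',x)
E
```

```text
t 54.02 pos [584.1 -85.5 423.9] F [-0.5  0.7 -2.1] open 0.183 jaw 1.5705 tilt [ 0.004  0.    -1.   ]
shift tool [-2.1 -0.2 -2.9] world [-2.9 -0.2  2.1]
turn [-0.     0.004 -0.   ] joints [-0.26  0.42  1.62  0.    1.09 -1.83]
```

View pics/l10.png

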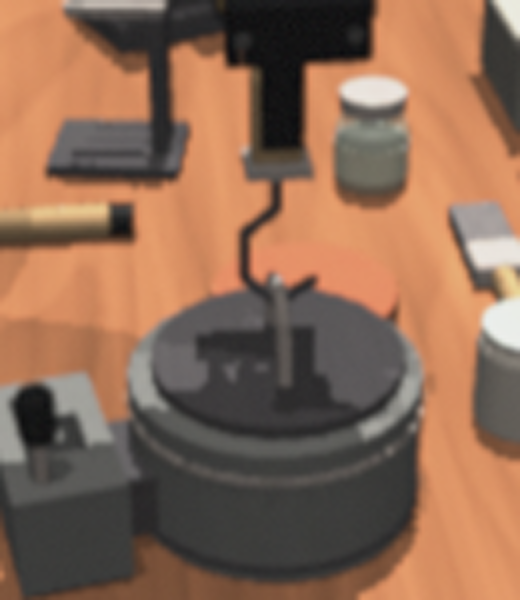

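Call:
{"fn": "jog_arm", "kwargs": {"deltas": [5,0,0,0,0.003,0,0,5,0,0,0,0,0,0,4,0,0,0,0,0,0,0,0,0,0,0,0,0]}}

```text
t: 54.58
eef_pos: [584.2, -85.5, 409.1]
tcp_rot: [-0.062, 1.57, -0.062]
ft_force: [-0.1, -0.5, -2.1]
opening: 0.187
```

```bash
python3 - <<'E'
from h import *
plan([500,-85.5,409],np.pi/2)
c=cam('side')
a=c['image'][:,:,::-1]; x=cv2.resize(a[130:280,270:400],None,fx=4,fy=4,interpolation=cv2.INTER_CUBIC)
cv2.imwrite(f'pics/l11.png',x)
E
```

```text
t 54.58 pos [584.2 -85.5 409.1] F [-0.1 -0.5 -2.1] open 0.187 jaw 1.5706 tilt [ 0.001 -0.    -1.   ]
shift tool [  0.1  -0.1 -84.2] world [-84.2  -0.   -0.1]
turn [-0.     0.001  0.   ] joints [-0.26  0.44  1.64  0.    1.06 -1.83]
```

View pics/l11.png

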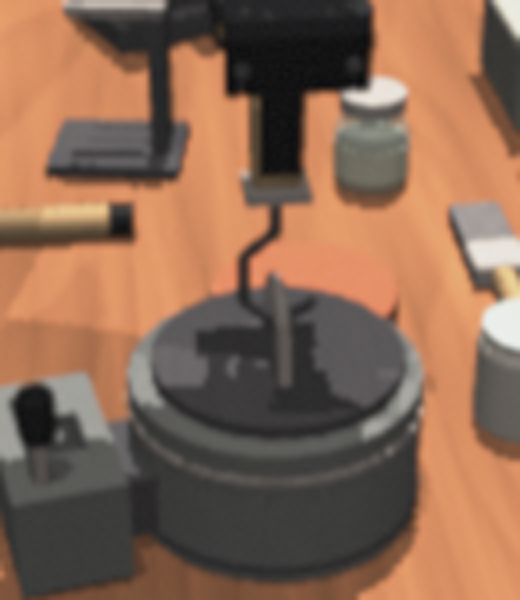

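Free and seated. Draw back.

Call:
{"fn": "jog_arm", "kwargs": {"deltas": [0,0,-8,0,0,0,0,0,0,-15,0,0,0,0,0,0,-20,0,0,0,0,0,0,-20,0,0,0,0,0,0,-15,0,0,0,0,-40,0,0,0,0,0,0,-40,0,0,0,0,0,0,0,0,0,0,0,0,0]}}

```text
t: 55.62
eef_pos: [498.0, -85.1, 492.0]
tcp_rot: [-0.235, 1.57, -0.236]
ft_force: [-0.3, 0.1, -2.5]
opening: 0.188
```

```bash
python3 - <<'E'
from h import *
plan([491.3-80*.986,376+80*.166,450],np.pi/2-.166)
c=cam('side')
a=c['image'][:,:,::-1]; x=cv2.resize(a[180:280,250:390],None,fx=5.5,fy=5.5,interpolation=cv2.INTER_CUBIC)
cv2.imwrite(f'pics/l12.png',x)
E
```

```text
t 55.62 pos [498.  -85.1 492. ] F [-0.3  0.1 -2.5] open 0.188 jaw 1.5701 tilt [ 0.001 -0.    -1.   ]
shift tool [ 41.8 474.3 -85.9] world [-85.6 474.4 -42. ]
turn [0.165 0.001 0.   ] joints [-0.3   0.23  1.72  0.    1.19 -1.87]
```

View pics/l12.png

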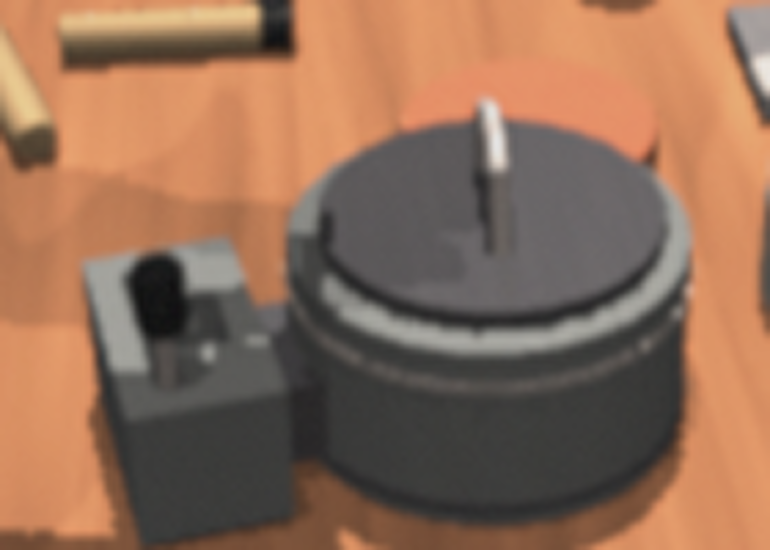

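Call:
{"fn": "jog_arm", "kwargs": {"deltas": [0,50,-9,0,0,0,0,0,52,-9,0,0,0,0,0,52,-9,0,0,0,0,0,52,-9,0,0,0,0,0,52,-9,0,0,0,0,0,52,-9,0,0,0,0,0,52,-9,0,0,0,0,0,52,-9,0,0,0,0,0,50,-9,0,0,0,0,0,0,0,0.165,0,0,0]}}

```text
t: 56.92
eef_pos: [412.4, 392.1, 475.9]
tcp_rot: [-2.705, 1.551, -2.877]
ft_force: [0.6, -1.5, -1.5]
opening: 0.186
```

```bash
python3 - <<'E'
from h import *
plan([491.3-80*.986,376+80*.166,364],np.pi/2-.166)
E
```

```text
t 56.92 pos [412.4 392.1 475.9] F [ 0.6 -1.5 -1.5] open 0.186 jaw 1.3988 tilt [-0.019 -0.005 -1.   ]
shift tool [111.9  -1.8   2.5] world [   0.    -2.8 -111.9]
turn [-0.006 -0.018  0.008] joints [ 0.64  0.35  1.6   0.01  1.21 -0.76]
```

Call:
{"fn": "jog_arm", "kwargs": {"deltas": [30,-2,0,-0.006,-0.018,0.008,0,35,0,0,0,0,0,0,35,0,0,0,0,0,0,0,0,0,0,0,0,0]}}

```text
t: 57.42
eef_pos: [409.4, 389.6, 367.7]
tcp_rot: [-2.282, 1.563, -2.449]
ft_force: [-0.2, 0.5, -1.3]
opening: 0.192
```

```bash
python3 - <<'E'
from h import *
plan([491.5,376.1,364],np.pi/2-.166)
E
```

```text
t 57.42 pos [409.4 389.6 367.7] F [-0.2  0.5 -1.3] open 0.192 jaw 1.4046 tilt [-0.006 -0.005 -1.   ]
shift tool [ 3.3  0.3 83.2] world [ 82.1 -13.5  -3.7]
turn [-0.    -0.005  0.006] joints [ 0.64  0.45  1.75 -0.    0.95 -0.76]
```

Call:
{"fn": "jog_arm", "kwargs": {"deltas": [2,0.3,15,0,-0.005,0.006,0,0,0,15,0,0,0,0,0,0,15,0,0,0,0,0,0,15,0,0,0,0,0,0,13,0,0,0,0,0,0,0,0,0,0,0]}}

```text
t: 58.18
eef_pos: [488.0, 376.4, 368.9]
tcp_rot: [0.76, 1.565, 0.593]
ft_force: [-0.1, -0.4, -1.4]
opening: 0.189
```

```bash
python3 - <<'E'
from h import *
plan([491.5,376.1,347],np.pi/2-.166)
E
```

```text
t 58.17 pos [488.  376.4 368.9] F [-0.1 -0.4 -1.4] open 0.189 jaw 1.4034 tilt [ 0.005  0.003 -1.   ]
shift tool [21.9  0.2  3.5] world [  3.5  -0.3 -21.9]
turn [-0.001  0.004 -0.004] joints [ 0.55  0.51  1.62  0.    1.   -0.85]
```

Call:
{"fn": "jog_arm", "kwargs": {"deltas": [6,0.2,3.3,0,0.004,-0.004,0,6,0,0,0,0,0,0,5,0,0,0,0,0,0,0,0,0,0,0,0,0]}}

```text
t: 58.68
eef_pos: [490.5, 376.3, 350.2]
tcp_rot: [-2.413, 1.569, -2.579]
ft_force: [0.5, -0.1, -1.2]
opening: 0.186
```

```bash
python3 - <<'E'
from h import *
plan([491.5,376.1,347],np.pi/2-.166)
E
```

```text
t 58.67 pos [490.5 376.3 350.2] F [ 0.5 -0.1 -1.2] open 0.186 jaw 1.4043 tilt [-0.002 -0.001 -1.   ]
shift tool [ 3.2 -0.1  1.1] world [ 1.  -0.2 -3.2]
turn [-0.001 -0.002  0.001] joints [ 0.55  0.54  1.64 -0.    0.97 -0.86]
```

Call:
{"fn": "jog_arm", "kwargs": {"deltas": [3,0,1,0,0,0,0,0,0,0,0,0,0,0,0,0,0,0,0,0,0.5,0,0,0,0,0,0,0.5,0,0,0,0,0,0,0.5,0,0,0,0,0,0,0.5,-15,0,0,0,0,0,0.5,-35,0,0,0,0,0,0.5,-40,0,0,0,0,0,0.5,-40,0,0,0,0,0,0.5]}}

```text
t: 59.92
eef_pos: [491.4, 376.3, 482.1]
tcp_rot: [-2.424, 1.567, -2.59]
ft_force: [-0.3, 0.0, 0.6]
opening: 0.5
```

```bash
python3 - <<'E'
from h import *
plan([448,-148,480],0.2)
c=cam('wrist','w16.png')
c=cam('side')
a=c['image'][:,:,::-1]; x=cv2.resize(a[90:220,220:420],None,fx=4,fy=4,interpolation=cv2.INTER_CUBIC)
cv2.imwrite(f'pics/l13.png',x)
E
```

```text
t 59.92 pos [491.4 376.3 482.1] F [-0.3  0.   0.6] open 0.5 jaw 1.4045 tilt [-0.003 -0.002 -1.   ]
shift tool [   3.4 -524.3   44. ] world [ -43.4 -524.3   -2.1]
turn [ 1.204 -0.001  0.004] joints [ 0.55  0.42  1.47 -0.    1.26 -0.86]
```

View pics/w16.png

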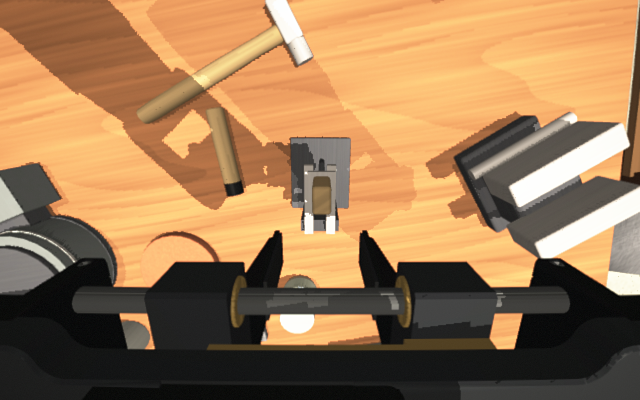

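View pics/l13.png

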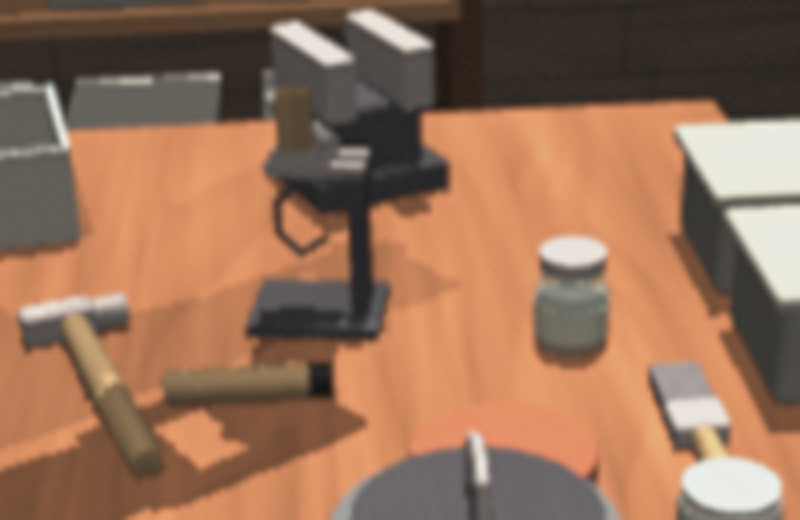

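Call:
{"fn": "jog_arm", "kwargs": {"deltas": [0,-53,9,0,0,0,0.6,0,-53,9,0,0,0,0.6,0,-53,9,0,0,0,0.6,0,-53,9,0,0,0,0.6,0,-53,9,0,0,0,0.6,0,-53,9,0,0,0,0.6,0,-53,9,0,0,0,0.6,0,-53,9,0,0,0,0.6,0,-50,8,0,0,0,0.6,0,0,0,-0.18,0,0,0.6]}}

```text
t: 61.28
eef_pos: [489.3, -119.0, 488.2]
tcp_rot: [0.221, 1.562, 0.24]
ft_force: [0.9, 0.9, -0.1]
opening: 0.603
```

Call:
{"fn": "jog_arm", "kwargs": {"deltas": [25,0,0,-0.18,0,0,0.6,25,0,0,0,0,0,0.6,0,0,0,0,0,0,0.6]}}

```text
t: 61.65
eef_pos: [489.1, -120.0, 438.3]
tcp_rot: [-0.05, 1.561, 0.155]
ft_force: [0.4, -1.0, -0.3]
opening: 0.598
```

```bash
python3 - <<'E'
from h import *
plan([490,-110,430],1.77)
c=cam('wrist','w17.png')
E
```

```text
t 61.65 pos [ 489.1 -120.   438.3] F [ 0.4 -1.  -0.3] open 0.598 jaw 1.7761 tilt [ 0.01   0.002 -1.   ]
shift tool [8.4 9.6 2.8] world [ 0.9 10.  -8.3]
turn [0.006 0.01  0.001] joints [-0.37  0.28  1.81  0.01  1.05 -2.15]
```

View pics/w17.png

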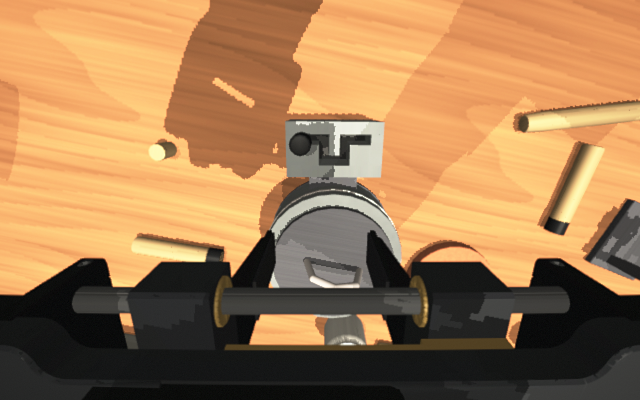

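```bash
python3 - <<'E'
import cv2
a=cv2.imread('pics/w17.png')
cv2.imwrite('pics/w17c.png',cv2.resize(a[110:190,275:395],None,fx=6.5,fy=6.5,interpolation=cv2.INTER_CUBIC))
E
```

```text
(no output)
```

View pics/w17c.png

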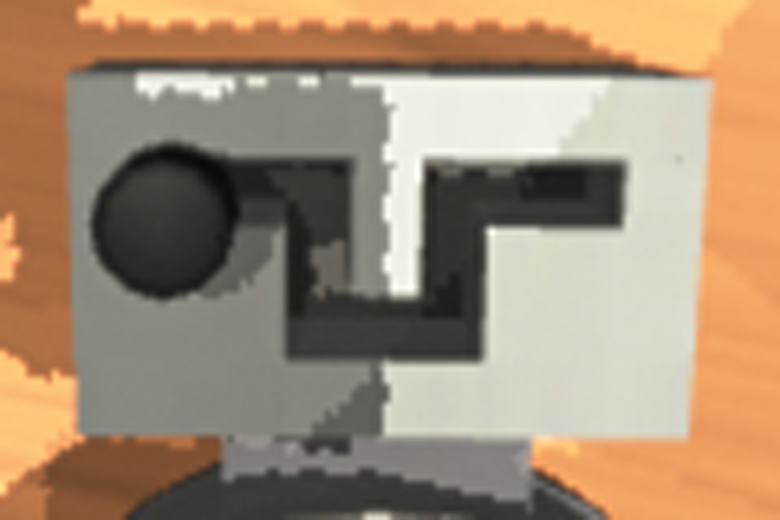

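```bash
python3 - <<'E'
from h import *
c=cam('wrist')
W=lambda x,y:(275+x/6.5-.4,110+y/6.5-.4)
B=[onz(c,W(*p),70)[:2] for p in [(68,72),(712,78),(690,438),(80,435)]]
print(np.array(B).round(1), np.mean(B,0))
e=B[1]-B[0]+B[2]-B[3]; yawy=np.arctan2(e[1],e[0]); f=B[3]-B[0]+B[2]-B[1]; yawx=np.arctan2(f[1],f[0]); print('yaw',yawy-np.pi/2,yawx)
G=[onz(c,W(*p),70)[:2] for p in [(320,192),(320,330),(453,330),(453,192),(590,192)]]
print(np.array(G).round(1)); print(np.diff(G,axis=0).round(1))
yaw=yawx
o=np.array([582.8,-86])
for y in (yawx,yawy-np.pi/2):
    ex=np.array([np.cos(y),np.sin(y)]);ey=np.array([-ex[1],ex[0]])
    for g in G: print((g-np.mean(B,0))@ex,(g-np.mean(B,0))@ey)
print('knob',onz(c,W(163,224),126))
E
```

```text
[[ 434.  -172.4]
 [ 412.   -62.6]
 [ 474.8  -49.5]
 [ 497.2 -159.3]] [ 454.464 -110.965]
yaw 0.19931738007463173 0.20509691376863387
[[ 445.2 -125.3]
 [ 469.2 -120.2]
 [ 464.3  -96.7]
 [ 440.3 -102.3]
 [ 435.4  -78.6]]
[[ 24.    5.1]
 [ -4.9  23.5]
 [-23.9  -5.6]
 [ -5.   23.7]]
-12.031407063196593 -12.127530983802341
12.533755281990253 -12.030747274509903
12.504398257628482 11.974006655333953
-12.061212043358035 11.385742578041528
-12.108082827547337 35.61949959388041
-11.96111503741683 -12.196863971738948
12.603077672138937 -11.95810748580138
12.434985626295475 12.046075860677158
-12.126814520045324 11.315844626217284
-12.313743556894211 35.548926013203825
knob [ 449.018 -148.93   126.   ]
```

Call:
{"fn": "jog_arm", "kwargs": {"deltas": [25,-10,-22,0.003,0.01,0,0.6,25,-10,-22,0,0,0,0.6,40,0,0,0,0,0,0.6,0,0,0,0,0,0,0.6]}}

```text
t: 62.25
eef_pos: [451.1, -149.4, 353.0]
tcp_rot: [-0.657, 1.558, -0.454]
ft_force: [0.5, 0.9, 0.1]
opening: 0.598
```

```bash
python3 - <<'E'
from h import *
plan([449.5,-148.8,330],1.773)
E
```

```text
t 62.25 pos [ 451.1 -149.4  353. ] F [0.5 0.9 0.1] open 0.598 jaw 1.7733 tilt [ 0.011 -0.006 -1.   ]
shift tool [22.9  1.1 -1.7] world [ -1.6   0.6 -23. ]
turn [0.    0.01  0.008] joints [-0.46  0.35  1.98  0.    0.8  -2.23]
```

Call:
{"fn": "jog_arm", "kwargs": {"deltas": [20,0.5,-1.3,0,0.01,0.008,0.6,20,0,0,0,0,0,0.6,20,0,0,0,0,0,0.6,0,0,0,0,0,0,0.6]}}

```text
t: 62.75
eef_pos: [453.3, -149.8, 299.7]
tcp_rot: [-0.641, 1.56, -0.437]
ft_force: [-0.1, 0.2, 0.6]
opening: 0.597
```

```bash
python3 - <<'E'
from h import *
plan([449.5,-148.8,284],1.773)
c=cam('wrist','w18.png')
E
```

```text
t 62.75 pos [ 453.3 -149.8  299.7] F [-0.1  0.2  0.6] open 0.597 jaw 1.7744 tilt [ 0.01  -0.004 -1.   ]
shift tool [15.7  1.8 -3.6] world [ -3.8   1.  -15.7]
turn [0.001 0.009 0.006] joints [-0.46  0.44  2.03  0.    0.67 -2.23]
```

View pics/w18.png

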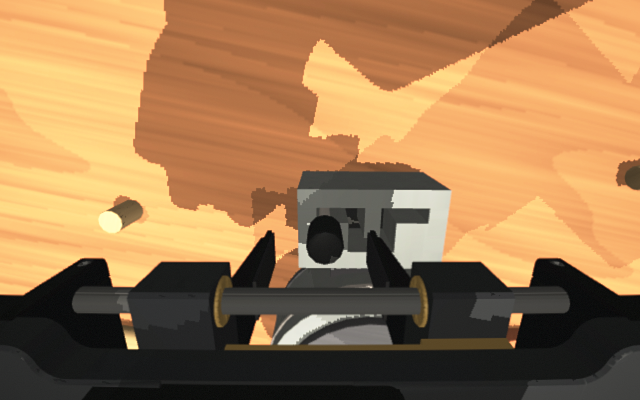

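Call:
{"fn": "jog_arm", "kwargs": {"deltas": [7,1.5,-3.2,0,0.009,0.006,0.6,7,0,0,0,0,0,0.6,0,0,0,0,0,0,0.6]}}

```text
t: 63.18
eef_pos: [450.4, -149.1, 288.2]
tcp_rot: [-0.802, 1.566, -0.598]
ft_force: [0.0, 0.8, -0.4]
opening: 0.6
```

```bash
python3 - <<'E'
from h import *
plan([449.5,-148.8,284],1.773)
E
```

```text
t 63.17 pos [ 450.4 -149.1  288.2] F [ 0.   0.8 -0.4] open 0.6 jaw 1.7747 tilt [ 0.004 -0.003 -1.   ]
shift tool [ 4.2  0.5 -0.8] world [-0.9  0.3 -4.2]
turn [0.002 0.003 0.003] joints [-0.46  0.45  2.04 -0.    0.64 -2.23]
```

Close on the knob.

Call:
{"fn": "jog_arm", "kwargs": {"deltas": [4,0.4,-0.8,0,0.003,0.003,0.6,0,0,0,0,0,0,0,0,0,0,0,0,0,0,0,0,0,0,0,0,0,0,0,0,0,0,0,0,0,0,0,0,0,0,0,0,0,0,0,0,0,0,0,0,0,0,0,0,0,0,0,0,0,0,0,0]}}

```text
t: 64.3
eef_pos: [449.7, -149.1, 284.2]
tcp_rot: [-1.012, 1.57, -0.808]
ft_force: [-0.1, -0.2, -0.2]
opening: 0.226
```

```bash
python3 - <<'E'
from h import *
plan([449.5,-148.8,284],1.773)
plan([445.15,-125.2,284],1.773)
E
```

```text
t 64.3 pos [ 449.7 -149.1  284.2] F [-0.1 -0.2 -0.2] open 0.226 jaw 1.7747 tilt [ 0. -0. -1.]
shift tool [ 0.2  0.3 -0.1] world [-0.2  0.3 -0.2]
turn [0.002 0.    0.001] joints [-0.46  0.46  2.05 -0.    0.63 -2.23]
t 64.3 pos [ 449.7 -149.1  284.2] F [-0.1 -0.2 -0.2] open 0.226 jaw 1.7747 tilt [ 0. -0. -1.]
shift tool [ 0.2 24.3  0.4] world [-4.5 23.9 -0.2]
turn [0.002 0.    0.001] joints [-0.46  0.46  2.05 -0.    0.63 -2.23]
```

Call:
{"fn": "jog_arm", "kwargs": {"deltas": [0,8,0,0,0,0,0,0,8,0,0,0,0,0,0,8,0,0,0,0,0,0,0,0,0,0,0,0]}}

```text
t: 64.8
eef_pos: [444.4, -123.7, 284.2]
tcp_rot: [-0.962, 1.57, -0.757]
ft_force: [1.0, -0.7, -1.2]
opening: 0.228
```

```bash
python3 - <<'E'
from h import *
plan([445.15,-125.2,284],1.773)
E
```

```text
t 64.8 pos [ 444.4 -123.7  284.2] F [ 1.  -0.7 -1.2] open 0.228 jaw 1.775 tilt [ 0.001 -0.001 -1.   ]
shift tool [ 0.2 -1.6  0.4] world [ 0.7 -1.5 -0.2]
turn [0.002 0.001 0.001] joints [-0.41  0.45  2.08 -0.    0.62 -2.19]
```

Call:
{"fn": "jog_arm", "kwargs": {"deltas": [0,-1.4,0,0.002,0,0,0,0,0,0,0,0,0,0,0,0,8,0,0,0,0,0,0,8,0,0,0,0,0,0,6,0,0,0,0,0,0,0,0,0,0,0]}}

```text
t: 65.55
eef_pos: [467.7, -120.3, 284.1]
tcp_rot: [2.662, 1.57, 2.864]
ft_force: [-1.0, 0.8, 2.5]
opening: 0.23
```

```bash
python3 - <<'E'
from h import *
plan([468.7,-120.4,284],1.773)
E
```

```text
t 65.55 pos [ 467.7 -120.3  284.1] F [-1.   0.8  2.5] open 0.23 jaw 1.7728 tilt [-0.001  0.    -1.   ]
shift tool [ 0.1 -0.3  1. ] world [ 1.  -0.1 -0.1]
turn [-0.    -0.001 -0.001] joints [-0.39  0.47  2.03 -0.    0.65 -2.16]
```

Call:
{"fn": "jog_arm", "kwargs": {"deltas": [0,0,0.8,0,0,0,0,0,8,0,0,0,0,0,0,8,0,0,0,0,0,0,6,0,0,0,0,0,0,0,0,0,0,0,0]}}

```text
t: 66.18
eef_pos: [463.7, -97.2, 284.2]
tcp_rot: [-1.747, 1.57, -1.545]
ft_force: [-0.5, -0.4, -1.3]
opening: 0.225
```

```bash
python3 - <<'E'
from h import *
plan([463.8,-96.8,284],1.773)
E
```

```text
t 66.17 pos [463.7 -97.2 284.2] F [-0.5 -0.4 -1.3] open 0.225 jaw 1.7733 tilt [ 0.    -0.001 -1.   ]
shift tool [0.2 0.3 0.1] world [ 0.1  0.4 -0.2]
turn [ 0.    -0.     0.001] joints [-0.35  0.46  2.05 -0.    0.63 -2.12]
```

Excellent. Back across: −24 in tool z.

Call:
{"fn": "jog_arm", "kwargs": {"deltas": [0,0.3,-8,0,0,0,0,0,0,-8,0,0,0,0,0,0,-7,0,0,0,0,0,0,0,0,0,0,0]}}

```text
t: 66.68
eef_pos: [439.7, -101.9, 284.2]
tcp_rot: [-0.545, 1.569, -0.343]
ft_force: [1.0, 0.7, -1.9]
opening: 0.224
```

```bash
python3 - <<'E'
from h import *
plan([440.3,-101.7,284],1.773)
E
```

```text
t 66.67 pos [ 439.7 -101.9  284.2] F [ 1.   0.7 -1.9] open 0.224 jaw 1.7725 tilt [ 0.002 -0.001 -1.   ]
shift tool [0.2 0.1 0.6] world [ 0.6  0.2 -0.2]
turn [-0.001  0.002  0.001] joints [-0.37  0.44  2.1   0.    0.6  -2.15]
```

Call:
{"fn": "jog_arm", "kwargs": {"deltas": [0,0,0.5,0,0,0,0,0,8,0,0,0,0,0,0,8,0,0,0,0,0,0,7,0,0,0,0,0,0,0,0,0,0,0,0]}}

```text
t: 67.3
eef_pos: [435.3, -77.7, 284.2]
tcp_rot: [-1.024, 1.569, -0.821]
ft_force: [-0.9, -5.8, -1.3]
opening: 0.228
```

```bash
python3 - <<'E'
from h import *
plan([435.5,-78.1,284],1.773)
c=cam('scene','s19.png'); a=c['image'][:,:,::-1]; cv2.imwrite('pics/s19c.png',cv2.resize(a[150:260,230:350],None,fx=5,fy=5,interpolation=cv2.INTER_CUBIC))
E
```

```text
t 67.3 pos [435.3 -77.7 284.2] F [-0.9 -5.8 -1.3] open 0.228 jaw 1.7733 tilt [ 0.001 -0.001 -1.   ]
shift tool [ 0.2 -0.4  0.1] world [ 0.2 -0.4 -0.2]
turn [0.    0.001 0.002] joints [-0.33  0.43  2.12 -0.    0.59 -2.1 ]
```

View pics/s19c.png

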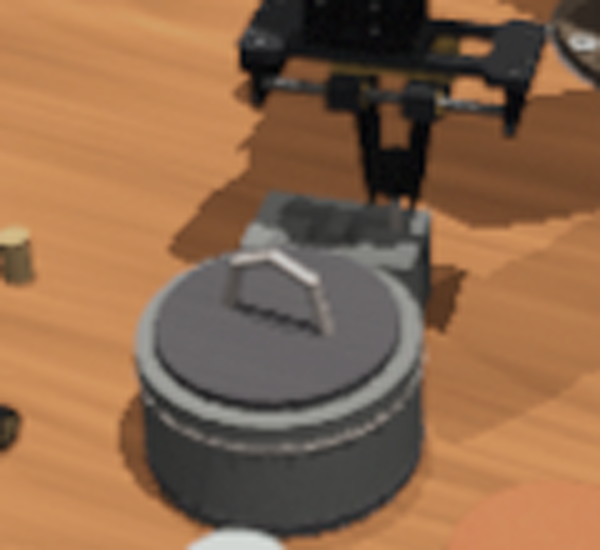

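Call:
{"fn": "jog_arm", "kwargs": {"deltas": [0,-0.4,0,0,0,0,0,0,0,0,0,0,0,0.6,0,0,0,0,0,0,0.6,0,0,0,0,0,0,0.6,0,0,0,0,0,0,0.6,-15,0,0,0,0,0,0.6,-40,0,0,0,0,0,0.6,-50,0,0,0,0,0,0.6,-50,0,0,0,0,0,0.6]}}

```text
t: 68.47
eef_pos: [435.3, -77.8, 440.6]
tcp_rot: [2.595, 1.563, 2.797]
ft_force: [0.5, -0.5, 0.2]
opening: 0.599
```

```bash
python3 - <<'E'
from h import *
plan([435.5,-78.1,284],1.773)
c=cam('wrist','w20.png')
cam('side','d20.png')
E
```

```text
t 68.47 pos [435.3 -77.8 440.6] F [ 0.5 -0.5  0.2] open 0.599 jaw 1.7723 tilt [-0.008  0.003 -1.   ]
shift tool [156.6  -1.    1.3] world [   0.2   -0.3 -156.6]
turn [-0.001 -0.007 -0.004] joints [-0.33  0.19  1.93  0.    1.03 -2.1 ]
```

View pics/w20.png

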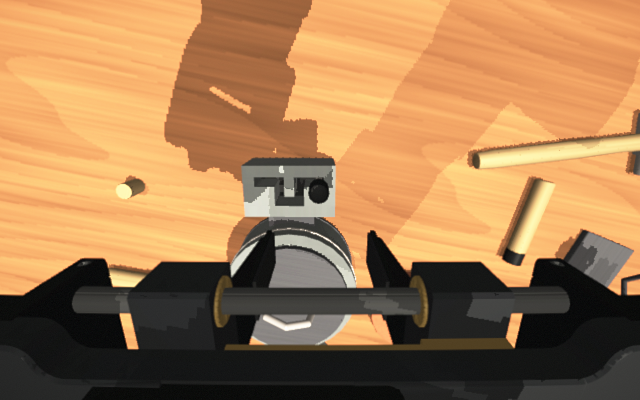

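View pics/d20.png

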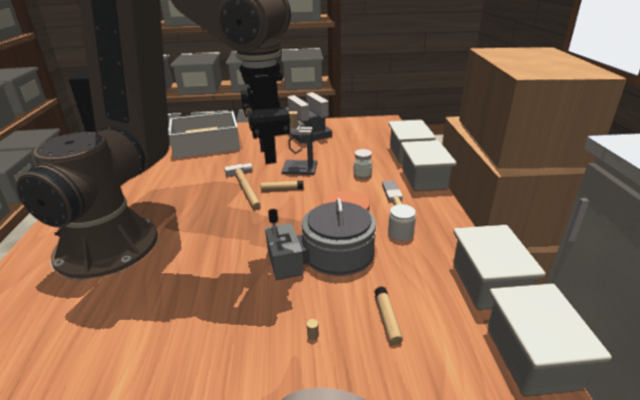

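```bash
python3 - <<'E'
from h import *
from scipy.optimize import least_squares
c=cam('wrist'); print('knob',onz(c,(318,190),124),'expected 435.5,-78.1')
d=cam('side')
D=lambda x,y:(250+x/5.5-.4,180+y/5.5-.4)
def circ(c,pts,z,r):
    P=np.array([onz(c,p,z)[:2] for p in pts])
    q=least_squares(lambda a:np.hypot(P[:,0]-a[0],P[:,1]-a[1])-r,P.mean(0)); return q.x,q.fun
print('lid(l12)',circ(d,[D(322,220),D(668,220),D(495,318),D(495,121)],100,73),'before: 581.8,-88.8; rim 581.5,-87.1')
cam('scene','s21.png')
E
```

```text
knob [434.911 -80.068 124.   ] expected 435.5,-78.1
lid(l12) (array([583.994, -89.351]), array([-1.648, -1.646, -0.039, -0.287])) before: 581.8,-88.8; rim 581.5,-87.1
```

View pics/s21.png

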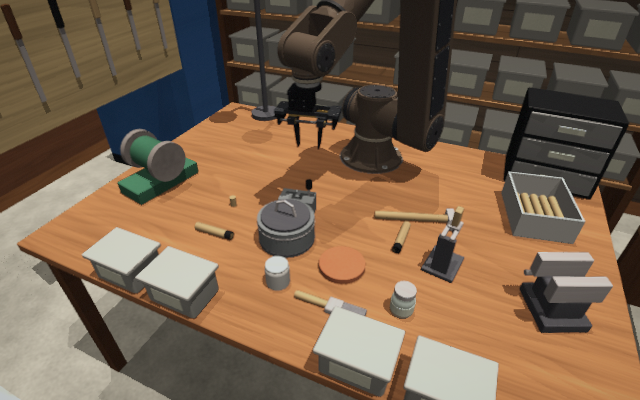

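All is in order: lid seated about 2 mm off its original place, knob in the end slot, lifter on its rack, no blanks left on the bench. Hand in.

```bash
python3 -c "
from cell import env
print(env.job_done())"
```

```text
the job is handed in; nothing more can be done
None
```

I finished the whole sequence and handed the job in at about 69 s of the 210 s allowed. No verdict was reported.

I hooked the lid off and set it on the clay stand. Both blanks on the bench went into the well, with two in sight from the start and no others visible. I then put the lid back with the lifter, hung the lifter on its rack, and gripped the heat lever's knob and took it through the gate to the end slot.

**Last checks:**
- **Lid:** flat, about 2 mm off its starting position in the side view, against the 9 mm allowed.
- **Lever:** knob about 2 mm from the computed end-slot centre, against the 8 mm allowed. It had pressed on the end wall with about 6 N.
- **Lifter:** hanging upright on its rack.
- **Bench:** clear of blanks, and the bystanders look undisturbed. The gripper was well clear of everything.

**Not confirmed by sight:** I could not see the blanks inside the well. The pictures show a plain surface there at about z = 74 mm instead of the 40 mm floor, and it looked the same before anything went in. That they are in the well rests on three things:
- the release heights, with both set down about 46 mm apart on the well's axis;
- no unusual force on the way down;
- no blanks left on the bench.

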